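Load a curling handle into the spring-jaw fitting stand and lock it

TASK

Clamp the red curling handle in the sloping spring-jaw stand, grip side up: tilt it so that one short edge of its base plate goes under the lip of the lower jaw, push that jaw down the slope against its spring, lower the other edge past the upper jaw's lip, and let go so that the springs centre the plate, with both short edges caught under the jaws' lips and the handle near the middle of the jaws' width. Then throw the lock lever beside the bed all the way over to the other side. Leave the other things on the shelf where they lie.

Things in the scene. Friction and masses are not known exactly. Their poses are not given: they have to be found in the camera images.
- handle: Red plastic curling handle, loose, 0.17-0.28 kg, starts flat, grip up. Base plate 130 (x) x 80 (y) x 8 mm. Over it a straight flat-sided grip bar 120 (x) x 24 (y) x 26 mm, centred, 30 to 56 mm above the plate's underside, on one neck 26 x 24 mm centred at x = +40 mm. Origin: centre of the plate's underside; x along plate and bar, z up through the grip. Either end may go in the lower jaw.
- bed: Grey sloping bed of the fixed stand, 230 x 100 mm, rising 28 degrees towards the robot's left. Origin: on its face midway between the resting jaws' back faces, 80 mm above the shelf. x up the slope, y level across it (roughly to the robot), z square out of it. Clamped, the handle's origin is near x 0, y 0, z 14 mm, each jaw pushed back about 4 mm. Base board 10 mm thick, 230 x 200 mm, y -60 to +140 mm.
- jaw_low_face (a point): Lower jaw, steel, 80 mm wide, axes as the bed's; this point is on the bed face under its back face, at bed x = -61 mm at rest. Block 18 mm thick behind the back face, 35 mm high. On the side towards the middle: a ledge, top 14 mm above the bed, reaching 22 mm out from the back face, and a lip 29 to 35 mm above the bed reaching 7 mm out. So the mouth is 15 mm high, 7 mm deep.
- jaw_up_face (a point): Upper jaw, the lower jaw's mirror image, axes as the bed's; this point is on the bed face under its back face, at bed x = +61 mm at rest. The lips stand 108 mm apart at rest, so the 130 mm plate goes in only with the lower jaw pushed back 15 mm or more (the upper jaw's travel is too short).
- jaw_low (a joint): How far the lower jaw is pushed down the slope from rest, 0 to 0.025 m; spring 450 N/m with about 4 N preload (13 N at 20 mm).
- jaw_up (a joint): How far the upper jaw is pushed up the slope from rest, 0 to 0.009 m; spring 450 N/m with about 3 N preload.
- lock (a joint): Angle of the lock lever, 0 to 1.0 rad: at 0 it leans 0.5 rad to the bed's down-slope side, at 1.0 it leans 0.5 rad the other way. Starts at 0 to 0.15, turns about a level axis along the bed's y, stays where left, needs about 1 N at its ball.
- lock_tip (a point): Centre of the black ball, 26 mm across, on the end of the lock lever: a steel rod 10 mm thick, 90 mm from pivot to ball centre. The pivot is 32 mm above the shelf, beside the bed's origin, 105 mm off along its y, on the robot's side, on a block 70 x 50 mm whose top is 45 mm above the shelf.
- bolt_a: Bystander: steel bolt with nut, lying, 91 mm long, heads 22 mm across; beside the handle. Origin under its middle, x along it.
- bolt_b: Bystander: second such bolt, lying between robot and stand.
- ring: Bystander: grey nylon spacer ring, 72 mm across, 12 mm high, flat on the shelf beside the handle. Origin: centre of its underside.
- spanner: Bystander: brass spanner 180 mm long, lying beyond the handle. Origin under its middle.
- mug: Bystander: white mug, 80 mm across, 90 mm high. Origin: centre of its underside.
- tin: Bystander: closed metal tin, 70 mm across, 60 mm high. Origin: centre of its underside.
- brush: Bystander: brush 200 mm long, lying left of the stand. Origin under its middle.
Things that resemble listed ones, but are neither listed nor needed, are in the scene too. Of the things like the handle, leave any that is pink; of the rest the smaller one is meant.

How it is judged:
By the outcome, as a careful person would: the job done as asked, in the order asked, and still so for the second after the job is handed in, with the robot touching nothing.
It also fails if it takes over 64 s, if anything falls off the work surface, if the arm or the gripper's body presses on something with over 40 N, if the wrist force passes 120 N, or if a joint passes its speed limit or range.

ROBOT

A 6-joint arm with a two-finger parallel gripper is mounted at the origin on the work surface. World frame = base frame: x ahead of the robot, y to its left, z up, the work surface at z = 0. Lengths are in mm, angles in rad, forces in N, time in s.
With the tool pointing down it reaches from about 275 to 1000 mm from the base axis. Payload 8.4 kg.
Tool frame: the origin (TCP) lies between the finger pads; the fingertips stand r.nose_length ahead of it and the grasp point (between the pads) lies 8 mm behind it (r.nose_length is the distance from the TCP to the fingertips, in mm); y points along the fingers, x is the direction in which the jaws open and shut, and the axes are right-handed (so a half turn about y gives the same grasp; the last joint's range is limited). The gripper opens to 85 mm and grips with 20 to 120 N. Pads are 22 mm wide; open, the fingers measure 114 mm over their backs; the gripper's body (76 mm by 85 mm) begins 54 mm behind the grasp point. The pads swing forward as they close: fully open they stand 13 mm farther back than shut.
Start: joints at [1.122, 0.353, 1.633, -0, 1.155, -0.002], TCP at [270.05, 563.65, 242.281] pointing down, gripper open.
Joint ranges: [-2.63, 2.63], [-0.92, 2.1], [0.06, 2.66], [-1.3, 4.44], [0, 2.69], [-3.02, 3.02]. Speed limits (rad/s): [2.22, 2.22, 2.79, 3.14, 3.14, 3.14].

INTERFACE

Orientations are given as [roll, pitch, yaw] about the fixed x, y, z axes, in that order (R = Rz(yaw) Ry(pitch) Rx(roll)).
In Python, from rig import r, cams, order gives the robot as it stands. The module is installed in compiled form; this text tells all that it offers.
- The arm moves only by the shell command python3 -m crank 'ROWS' [FORCE]. ROWS is JSON, a list of rows, each a list of 7 numbers: the turn, a rotation vector about the tool's x, y, z in degrees, then the shift along the tool's x, y, z in cm, then the opening, from -1 (shut) to 1 (fully open). A call has exactly 10 rows; each row shifts and turns the pose as measured when the row begins, along the tool's axes as they then stand; what a row does not reach is not made up. A row lasts 1/12 s, in which the tool goes at most 41.7 mm and 7.16 degrees, less where a joint would pass 70% of its speed; a pose out of reach is approached as far as the arm can. A call with a gripper value outside its range is refused whole. The fingers move at their own pace and stop on an object; FORCE is the grip in N (left out, the last holds). Time passes only in rows, so rows that do not move let the fingers close, or fill a call up. It gives the time, the measured TCP pose, the force and the opening at its end, in the units of the state.
- r.sense(): the state, without advancing time (a new reading comes with each control period).
- cams.grab_frame(name): name is "scene" or "side" or "wrist"; returns the picture (400x640x3 uint8, blue, green, red); there is no depth.
- cams.camera_info(name): a dict with "intrinsics" (3x3 intrinsics, pixels), "view" (4x4, takes a point from world to camera coordinates); the wrist camera has in their place "hand_eye" (4x4, takes a point from camera to tool coordinates, whose origin is the TCP and whose axes are the tool frame's). Camera axes: x right, y up, looking along -z (the intrinsics and any distortion apply to the point x, -y, -z); pixel columns grow to the right and rows downward; lengths in mm; the calibration is good to about 2 mm. A picture is of the moment at which its call begins: read the wrist's pose just before it. camera_info takes no time and is no camera call.
- order.sign_off(): hands the job in, once; it reports no verdict.
The state is a dict: "clock": time; "qpos": joint angles; "qvel": joint speeds; "joint_efforts": joint torques, N m; "eef_pos": TCP position; "tcp_rot": TCP orientation; "contact_force": force on the tool from outside, world axes, zero at the start; "wrist_torque": the same for the moment, N m; "opening": opening from 0.0 (shut) to 1.0 (fully open).
Only numpy, scipy, OpenCV 4.12 (cv2) and the standard library are available. Lean on these libraries where they do the work, as an engineer would, in place of code of your own. Each camera call takes 0.05 s, during which the arm holds its last target.

## Working session

There is one attempt and no reset: what is moved stays moved. The work goes in short steps, Python scripts to look and compute and a shell command to move; the robot and the scene stay as the last step left them, time stands still between calls to the robot, and variables do not carry over. Pictures are saved under pics/ and viewed, and the job is handed in when it is done.

```bash
mkdir -p pics; ls
python3 - <<'E'
from rig import r,cams,order
import cv2
print(r.sense(), r.nose_length)
for n in ["scene","side","wrist"]:
    i=cams.camera_info(n); print(n,i)
    cv2.imwrite(f"pics/{n}0.png",cams.grab_frame(n))
E
```

```text
pics
{'clock': 0.0, 'qpos': array([ 1.12160642e+00,  3.53642221e-01,  1.63411093e+00, -1.62702796e-05,
        1.15517511e+00, -2.40352448e-03]), 'qvel': array([ 0.00056659,  0.00012639,  0.00045816, -0.00011651, -0.0002129 ,
        0.00105631]), 'joint_efforts': array([ 2.15641594e-03, -6.05253482e+01, -3.42069983e+01,  2.87389375e-04,
        9.24184278e-03,  6.44968145e-05]), 'eef_pos': array([269.85940883, 563.2518396 , 241.57528877]), 'tcp_rot': array([-1.57080799e+00,  1.33564239e-03,  1.12401652e+00]), 'contact_force': array([0.13866196, 0.64762105, 0.89216488]), 'wrist_torque': array([ 0.01791924, -0.0089881 ,  0.02262625]), 'opening': 0.9984358088081651} 11.0
scene {'intrinsics': array([[375.73145652,   0.        , 313.05695828],
       [  0.        , 375.73145652, 203.10016807],
       [  0.        ,   0.        ,   1.        ]]), 'view': array([[ 4.98043331e-01,  8.67152137e-01, -1.07804697e-04,
        -2.39149483e+02],
       [-7.50449565e-01,  4.31078233e-01,  5.00996015e-01,
         3.30318902e+02],
       [ 4.34486237e-01, -2.49436822e-01,  8.65449583e-01,
        -
[... 458 characters left out ...]
      [-4.79755823e-01, -6.65973140e-01,  5.71239116e-01,
        -9.83113119e+02],
       [ 0.00000000e+00,  0.00000000e+00,  0.00000000e+00,
         1.00000000e+00]])}
wrist {'intrinsics': array([[325.06711107,   0.        , 318.44159026],
       [  0.        , 325.06711107, 200.54093212],
       [  0.        ,   0.        ,   1.        ]]), 'hand_eye': array([[ 9.99998536e-01, -1.69646519e-03, -2.23308186e-04,
        -6.38646137e-01],
       [ 3.44530496e-04,  3.27460894e-01, -9.44864670e-01,
        -1.30708227e+02],
       [ 1.67605472e-03,  9.44863210e-01,  3.27460999e-01,
         8.42602757e+01],
       [ 0.00000000e+00,  0.00000000e+00,  0.00000000e+00,
         1.00000000e+00]])}
```

View pics/scene0.png

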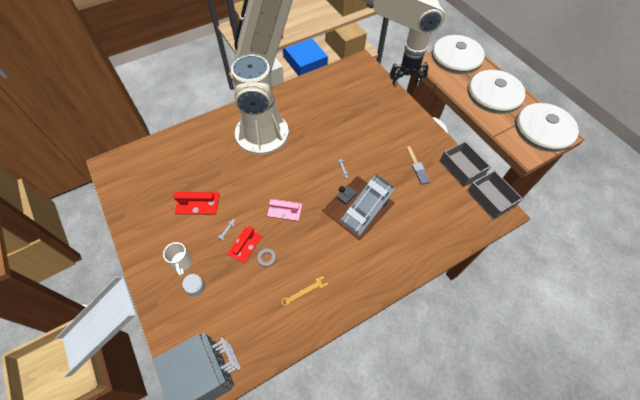

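View pics/side0.png

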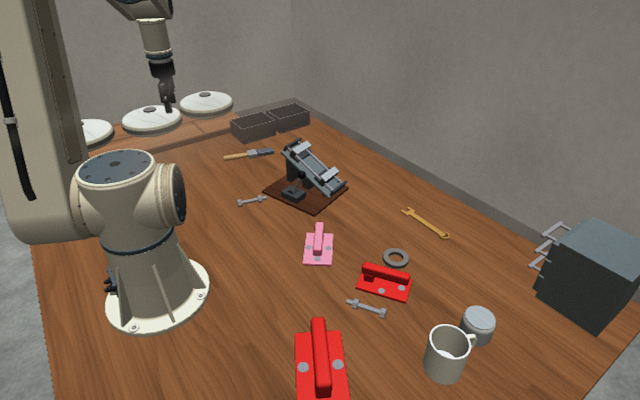

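View pics/wrist0.png

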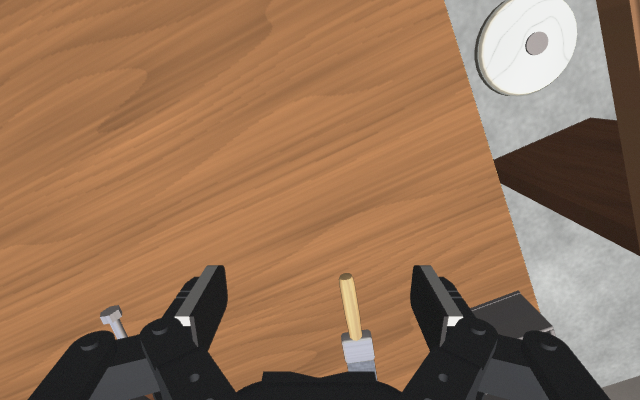

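```bash
cat > h.py <<'E'
import numpy as np, cv2
from scipy.spatial.transform import Rotation as R
from scipy.optimize import least_squares
from rig import r,cams,order
def proj(name,P,pose=None):
    P=np.atleast_2d(np.asarray(P,float)); i=cams.camera_info(name); K=i['intrinsics']
    if name=='wrist':
        T=np.eye(4);T[:3,:3]=R.from_euler('xyz',pose[3:]).as_matrix();T[:3,3]=pose[:3]
        V=np.linalg.inv(T@i['hand_eye'])
    else: V=i['view']
    c=P@V[:3,:3].T+V[:3,3]
    return np.c_[K[0,2]+K[0,0]*c[:,0]/-c[:,2],K[1,2]+K[1,1]*c[:,1]/c[:,2]]
def ray(name,uv,pose=None):
    i=cams.camera_info(name); K=i['intrinsics']
    if name=='wrist':
        T=np.eye(4);T[:3,:3]=R.from_euler('xyz',pose[3:]).as_matrix();T[:3,3]=pose[:3]
        M=T@i['hand_eye']
    else: M=np.linalg.inv(i['view'])
    d=np.array([(uv[0]-K[0,2])/K[0,0],-(uv[1]-K[1,2])/K[1,1],-1.])
    return M[:3,3],M[:3,:3]@d
def onz(name,uv,z,pose=None):
    o,d=ray(name,uv,pose); return o+d*(z-o[2])/d[2]
def crop(src,x0,y0,x1,y1,s,out):
    im=cv2.imread(src)[y0:y1,x0:x1]; cv2.imwrite(out,cv2.resize(im,None,fx=s,fy=s,interpolation=cv2.INTER_CUBIC))
def pose():
    s=r.sense(); return np.r_[s['eef_pos'],s['tcp_rot']]
E
python3 - <<'E'
from h import *
for n,uv in [('scene',(245,243)),('scene',(197,202)),('scene',(365,205)),('side',(385,285))]: print(n,uv,onz(n,uv,0).round())
crop('pics/scene0.png',165,180,295,280,6,'pics/c1.png')
crop('pics/scene0.png',315,160,405,240,8,'pics/c2.png')
crop('pics/side0.png',345,245,425,310,9,'pics/c3.png')
crop('pics/side0.png',255,130,355,220,7,'pics/c4.png')
E
```

```text
scene (245, 243) [ 474. -303.    0.]
scene (197, 202) [ 205. -398.    0.]
scene (365, 205) [565. 199.  -0.]
side (385, 285) [ 483. -309.    0.]
```

View pics/c1.png

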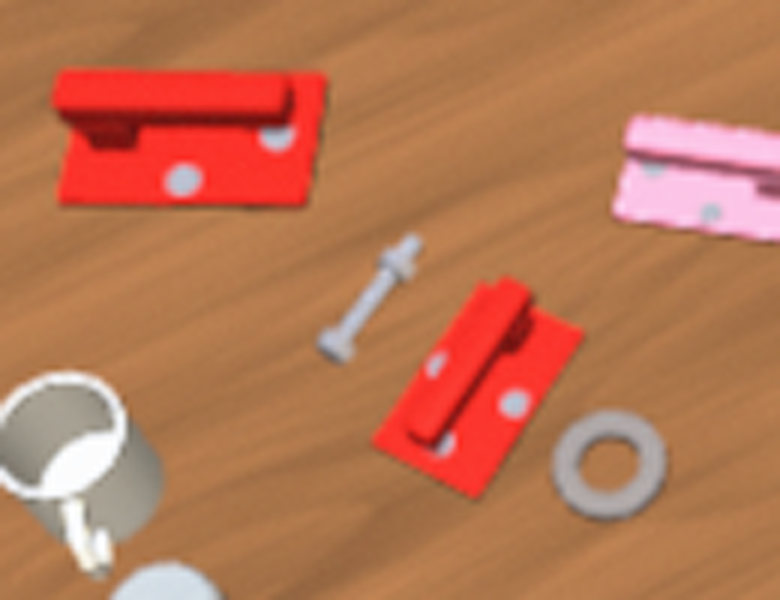

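View pics/c2.png

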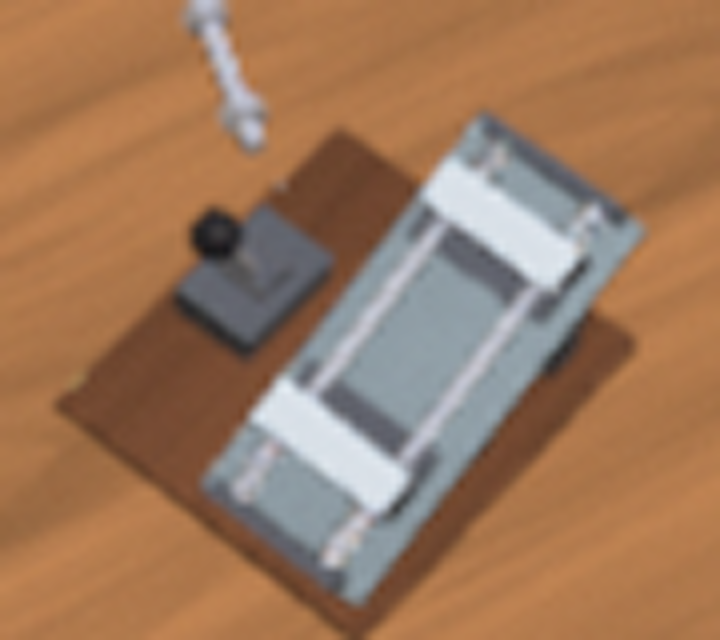

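View pics/c3.png

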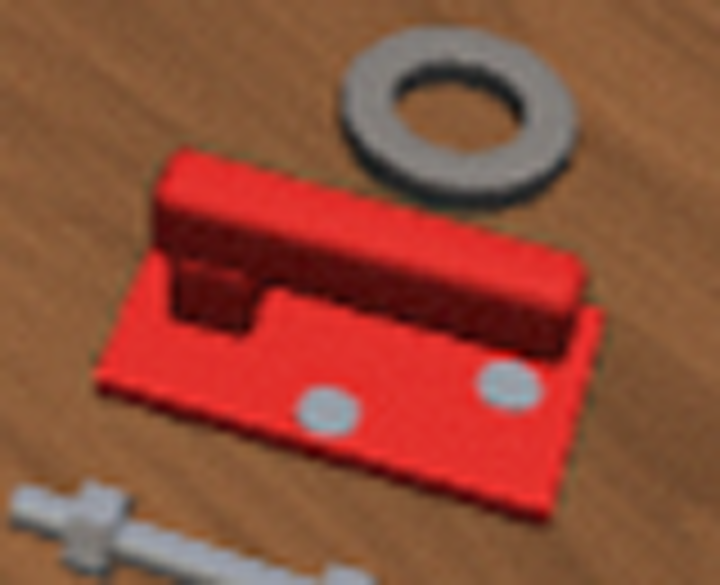

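View pics/c4.png

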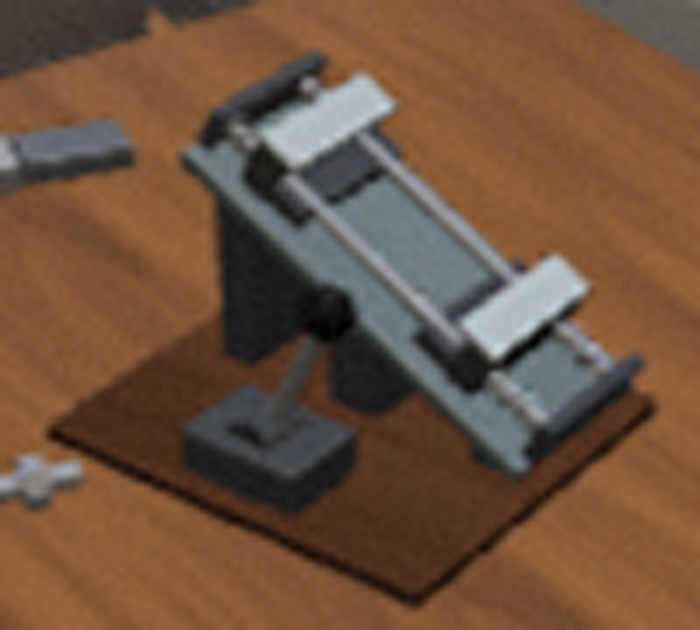

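```bash
cat > fit.py <<'E'
from h import *
H=[('scene',(583,330),(65,-40,8)),('scene',(485,285),(65,40,8)),('scene',(478,496),(-65,-40,8)),('scene',(373,438),(-65,40,8)),
('scene',(505,275),(60,12,56)),('scene',(535,297),(60,-12,56)),('scene',(438,438),(-60,-12,56)),('scene',(408,428),(-60,12,56)),
('side',(160,195),(60,12,56)),('side',(185,150),(60,-12,56)),('side',(583,258),(-60,-12,56)),('side',(570,308),(-60,12,56)),
('side',(98,370),(65,40,8)),('side',(548,505),(-65,40,8)),('side',(603,312),(-65,-40,8))]
tr={'scene':(165,180,6),'side':(345,245,9)}
def fit(L,tr,model,x0):
    def f(p):
        return np.concatenate([proj(n,model(p,np.array(q,float)))[0]-(np.array(uv)/tr[n][2]+tr[n][:2]-0.5+0.5/tr[n][2]) for n,uv,q in L])
    s=least_squares(f,x0,loss='soft_l1'); 
    print(s.x.round(3)); print(s.fun.reshape(-1,2).round(1).tolist()); return s.x
mh=lambda p,q: R.from_euler('z',p[2]).apply(q)+[p[0],p[1],0]
fit(H,tr,mh,[474,-303,0])
B=[]
for uv,q in [((455,160),(79,40,35)),((585,255),(79,-40,35)),((555,290),(54,-40,35)),((420,195),(54,40,35)),((290,380),(-54,40,35)),((410,465),(-54,-40,35)),((385,515),(-79,-40,35)),((250,415),(-79,40,35))]: B.append(('scene',uv,q))
for uv,q in [((365,72),(79,-40,35)),((258,130),(79,40,35)),((292,168),(54,40,35)),((398,103),(54,-40,35)),((557,255),(-54,-40,35)),((460,318),(-54,40,35)),((492,360),(-79,40,35)),((590,290),(-79,-40,35))]: B.append(('side',uv,q))
trb={'scene':(315,160,8),'side':(255,130,7)}
mb=lambda p,q: R.from_euler('z',p[2]).apply(R.from_euler('y',-28,degrees=True).apply(q))+[p[0],p[1],80]
print('bed'); fit(B,trb,mb,[565,199,1.57])
E
python3 fit.py
```

```text
[ 480.865 -305.379    2.134]
[[0.8, 0.2], [-0.1, -0.8], [0.1, 0.2], [0.0, 0.6], [0.1, -0.6], [0.4, -1.7], [-0.9, 0.6], [-1.3, -0.5], [-1.0, -0.4], [-1.1, -1.6], [1.3, -0.8], [0.8, 0.4], [-0.4, 0.5], [0.4, 0.7], [0.6, -0.5]]
bed
[596.031 183.037   1.871]
[[-0.1, -0.8], [0.3, -0.6], [-0.1, 0.3], [0.2, 0.0], [-0.6, -0.8], [0.5, 1.1], [-0.4, 0.0], [0.4, -0.0], [-0.1, -0.0], [0.3, 0.4], [0.6, -0.0], [0.2, 0.3], [-0.3, -0.3], [-0.6, 0.6], [0.2, -0.2], [0.2, -0.3]]
```

```bash
cat >> h.py <<'E'
def plan(target,rpy,n,grip,pose0=None):
    p=pose() if pose0 is None else np.array(pose0,float); R0=R.from_euler('xyz',p[3:]); R1=R.from_euler('xyz',rpy)
    rv=(R0.inv()*R1).as_rotvec(); d=(np.array(target)-p[:3])/n
    print('from',p.round(3),'turn/row',np.degrees(np.linalg.norm(rv)/n).round(2),'mm/row',np.linalg.norm(d).round(1))
    for k in range(n):
        Rk=R0*R.from_rotvec(rv*k/n); s=Rk.inv().apply(d)/10
        print('[%g,%g,%g,%g,%g,%g,%g]'%(*np.degrees(rv/n).round(2),*s.round(2),grip),end=',')
    print()
BED=np.array([596.,183.,80.]);BY=1.871
RB=R.from_euler('z',BY)*R.from_euler('y',-28,degrees=True)
# tool orientation with tool x=-handle y... : tool x=-hy, tool y=-hz, tool z=hx
RT=R.from_matrix(np.array([[0,0,1],[-1,0,0],[0,-1,0]],float))  # columns: tool axes in handle frame
def tool_rpy(Rh): return (Rh*RT).as_euler('xyz')
E
python3 - <<'E'
from h import *
print(tool_rpy(R.from_euler('z',2.134)),tool_rpy(RB))
plan([481,-305,150],[-1.5708,0,.563],25,0.3)
E
```

```text
[-1.57079633  0.          0.56320367] [-1.08210414e+00  2.22044605e-16  3.00203673e-01]
from [ 2.69885e+02  5.63345e+02  2.41728e+02 -1.57100e+00  1.00000e-03
  1.12400e+00] turn/row 1.29 mm/row 35.9
[0,1.29,-0,-2.77,0.37,-2.26,0.3],[0,1.29,-0,-2.72,0.37,-2.32,0.3],[0,1.29,-0,-2.66,0.37,-2.38,0.3],[0,1.29,-0,-2.61,0.37,-2.44,0.3],[0,1.29,-0,-2.55,0.37,-2.5,0.3],[0,1.29,-0,-2.5,0.37,-2.56,0.3],[0,1.29,-0,-2.44,0.37,-2.61,0.3],[0,1.29,-0,-2.38,0.37,-2.67,0.3],[0,1.29,-0,-2.32,0.37,-2.72,0.3],[0,1.29,-0,-2.26,0.37,-2.77,0.3],[0,1.29,-0,-2.19,0.37,-2.82,0.3],[0,1.29,-0,-2.13,0.37,-2.87,0.3],[0,1.29,-0,-2.07,0.37,-2.92,0.3],[0,1.29,-0,-2,0.37,-2.96,0.3],[0,1.29,-0,-1.93,0.37,-3.01,0.3],[0,1.29,-0,-1.86,0.37,-3.05,0.3],[0,1.29,-0,-1.8,0.37,-3.09,0.3],[0,1.29,-0,-1.73,0.37,-3.13,0.3],[0,1.29,-0,-1.66,0.37,-3.17,0.3],[0,1.29,-0,-1.58,0.37,-3.2,0.3],[0,1.29,-0,-1.51,0.37,-3.24,0.3],[0,1.29,-0,-1.44,0.37,-3.27,0.3],[0,1.29,-0,-1.37,0.37,-3.3,0.3],[0,1.29,-0,-1.29,0.37,-3.33,0.3],[0,1.29,-0,-1.22,0.37,-3.36,0.3],
```

```bash
python3 -m crank '[[0,1.3,0,-2.8,0,-2.3,0.3],[0,1.3,0,-2.7,0,-2.3,0.3],[0,1.3,0,-2.7,0,-2.4,0.3],[0,1.3,0,-2.6,0,-2.4,0.3],[0,1.3,0,-2.6,0,-2.5,0.3],[0,1.3,0,-2.5,0,-2.6,0.3],[0,1.3,0,-2.5,0,-2.6,0.3],[0,1.3,0,-2.4,0,-2.7,0.3],[0,1.3,0,-2.3,0,-2.7,0.3],[0,1.3,0,-2.3,0,-2.8,0.3]]' 100
python3 - <<'E'
from h import *
plan([481,-305,170],[-1.5708,0,.563],18,0.3)
E
```

```text
clock: 0.98
eef_pos: [351.8, 205.0, 238.5]
tcp_rot: [-1.57, 0.001, 0.897]
contact_force: [1.0, -0.1, 0.0]
opening: 0.652
from [ 3.51845e+02  2.05023e+02  2.38541e+02 -1.57000e+00  1.00000e-03
  8.97000e-01] turn/row 1.06 mm/row 29.5
[-0,1.06,-0,-1.77,0.38,-2.33,0.3],[-0,1.06,-0,-1.72,0.38,-2.36,0.3],[-0,1.06,-0,-1.68,0.38,-2.39,0.3],[-0,1.06,-0,-1.63,0.38,-2.42,0.3],[-0,1.06,-0,-1.59,0.38,-2.45,0.3],[-0,1.06,-0,-1.54,0.38,-2.48,0.3],[-0,1.06,-0,-1.5,0.38,-2.51,0.3],[-0,1.06,-0,-1.45,0.38,-2.54,0.3],[-0,1.06,-0,-1.4,0.38,-2.56,0.3],[-0,1.06,-0,-1.35,0.38,-2.59,0.3],[-0,1.06,-0,-1.31,0.38,-2.62,0.3],[-0,1.06,-0,-1.26,0.38,-2.64,0.3],[-0,1.06,-0,-1.21,0.38,-2.66,0.3],[-0,1.06,-0,-1.16,0.38,-2.68,0.3],[-0,1.06,-0,-1.11,0.38,-2.7,0.3],[-0,1.06,-0,-1.06,0.38,-2.72,0.3],[-0,1.06,-0,-1.01,0.38,-2.74,0.3],[-0,1.06,-0,-0.96,0.38,-2.76,0.3],
```

```bash
python3 -m crank '[[0,1.3,0,-2.2,0.4,-2.9,0.3],[0,1.3,0,-2.1,0.4,-2.9,0.3],[0,1.3,0,-2.1,0.4,-3.0,0.3],[0,1.3,0,-2,0.4,-3,0.3],[0,1.3,0,-1.9,0.4,-3,0.3],[0,1.3,0,-1.8,0.4,-3.1,0.3],[0,1.3,0,-1.8,0.4,-3.1,0.3],[0,1.3,0,-1.7,0.4,-3.2,0.3],[0,1.3,0,-1.6,0.4,-3.2,0.3],[0,1.3,0,-1.5,0.4,-3.2,0.3]]'
python3 - <<'E'
from h import *
plan([481,-305,150],[-1.5708,0,.563],6,0.3)
E
```

```text
clock: 1.82
eef_pos: [437.6, -162.3, 198.6]
tcp_rot: [-1.573, -0.004, 0.659]
contact_force: [0.4, 0.5, 0.6]
opening: 0.653
from [ 4.37639e+02 -1.62349e+02  1.98635e+02 -1.57300e+00 -4.00000e-03
  6.59000e-01] turn/row 0.91 mm/row 26.1
[0.02,0.91,0.04,-0.89,0.81,-2.32,0.3],[0.02,0.91,0.04,-0.85,0.81,-2.33,0.3],[0.02,0.91,0.04,-0.81,0.81,-2.35,0.3],[0.02,0.91,0.04,-0.77,0.81,-2.36,0.3],[0.02,0.91,0.04,-0.73,0.81,-2.37,0.3],[0.02,0.91,0.04,-0.7,0.81,-2.39,0.3],
```

```bash
python3 -m crank '[[0,0.9,0,-0.9,0.8,-2.3,0.3],[0,0.9,0,-0.9,0.8,-2.3,0.3],[0,0.9,0,-0.8,0.8,-2.4,0.3],[0,0.9,0,-0.8,0.8,-2.4,0.3],[0,0.9,0,-0.7,0.8,-2.4,0.3],[0,0.9,0,-0.7,0.8,-2.4,0.3],[0,0,0,0,0,0,0.3],[0,0,0,0,0,0,0.3],[0,0,0,0,0,0,0.3],[0,0,0,0,0,0,0.3]]'
python3 - <<'E'
from h import *
plan([481,-305,150],[-1.5708,0,.563],6,0.3)
p=pose();im=cams.grab_frame('wrist')
m=mh=lambda p,q: R.from_euler('z',p[2]).apply(q)+[p[0],p[1],0]
for q in [(60,12,56),(60,-12,56),(-60,-12,56),(-60,12,56),(65,40,8),(65,-40,8),(-65,-40,8),(-65,40,8)]:
    u=proj('wrist',m([480.9,-305.4,2.134],np.array(q,float)),p)[0]; cv2.drawMarker(im,tuple(int(round(t)) for t in u),(255,255,0),0,8)
cv2.imwrite('pics/w1.png',im)
E
```

```text
clock: 2.65
eef_pos: [480.7, -320.6, 145.8]
tcp_rot: [-1.571, -0.003, 0.55]
contact_force: [0.8, 0.6, 0.2]
opening: 0.648
from [ 4.80725e+02 -3.20571e+02  1.45840e+02 -1.57100e+00 -3.00000e-03
  5.50000e-01] turn/row 0.13 mm/row 2.7
[0.01,-0.12,0.03,0.14,-0.07,0.22,0.3],[0.01,-0.12,0.03,0.14,-0.07,0.22,0.3],[0.01,-0.12,0.03,0.14,-0.07,0.22,0.3],[0.01,-0.12,0.03,0.14,-0.07,0.22,0.3],[0.01,-0.12,0.03,0.14,-0.07,0.22,0.3],[0.01,-0.12,0.03,0.14,-0.07,0.22,0.3],
```

View pics/w1.png

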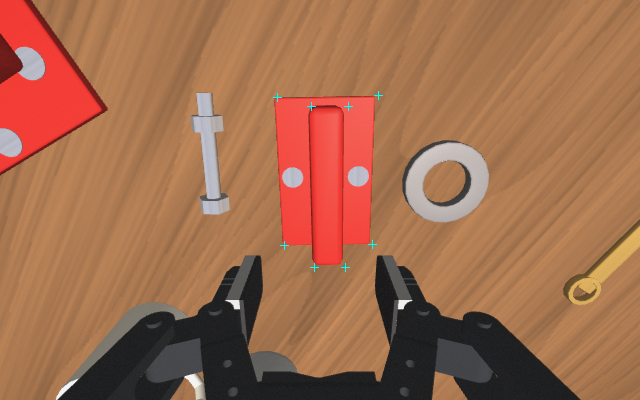

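```bash
python3 -m crank '[[0,-0.3,0,0.3,1.5,0.4,0.3],[0,-0.3,0,0.3,2,0.4,0.3],[0,-0.2,0,0.2,2,0.4,0.3],[0,0,0,0,2,0.2,0.3],[0,0,0,0,2,0,0.3],[0,0,0,0,1,0,0.3],[0,0,0,0,0.5,0,0.3],[0,0,0,0,0,0,0.3],[0,0,0,0,0,0,0.3],[0,0,0,0,0,0,0.3]]'
python3 - <<'E'
from h import *
plan([480,-306,30],[-1.5708,0,.563],2,0.3)
E
```

```text
clock: 3.53
eef_pos: [483.7, -298.5, 39.3]
tcp_rot: [-1.58, -0.008, 0.574]
contact_force: [-0.1, 0.7, 0.3]
opening: 0.649
from [ 4.83721e+02 -2.98482e+02  3.93490e+01 -1.58000e+00 -8.00000e-03
  5.74000e-01] turn/row 0.46 mm/row 6.3
[0.26,0.3,0.23,-0.36,0.47,-0.21,0.3],[0.26,0.3,0.23,-0.36,0.47,-0.21,0.3],
```

```bash
python3 -m crank '[[0.2,0.2,0.2,-0.2,0.4,-0.3,0.3],[0.2,0.2,0.2,-0.2,0.4,-0.2,0.3],[0,0,0,0,0,0,0.3],[0,0,0,0,0,0,-1],[0,0,0,0,0,0,-1],[0,0,0,0,0,0,-1],[0,0,0,0,0,0,-1],[0,0,0,0,0,0,-1],[0,0,0,0,0,0,-1],[0,0,0,0,0,0,-1]]' 110
python3 - <<'E'
from h import *
p=pose();print(p)
cv2.imwrite('pics/w2.png',cams.grab_frame('wrist'))
E
```

```text
clock: 4.37
eef_pos: [484.8, -307.5, 34.1]
tcp_rot: [-1.577, -0.002, 0.565]
contact_force: [-0.5, -0.4, -0.5]
opening: 0.263
[ 4.84772726e+02 -3.07459802e+02  3.41117926e+01 -1.57704845e+00
 -2.10887916e-03  5.65296319e-01]
```

View pics/w2.png

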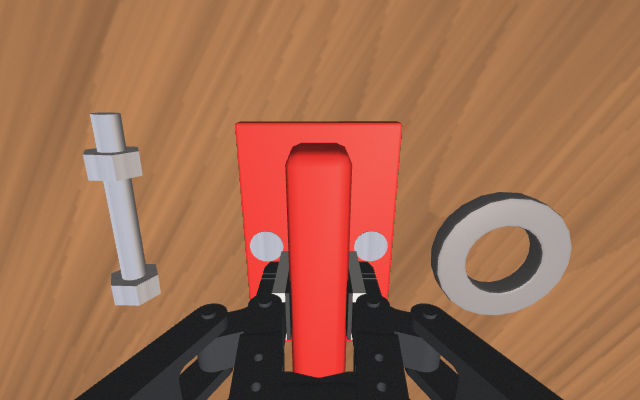

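```bash
python3 - <<'E'
from h import *
p=pose(); a=onz('wrist',(237,123),8,p); b=onz('wrist',(401,123),8,p)
print(a,b,np.linalg.norm(a-b))
Rt=R.from_euler('xyz',p[3:]); m=(a+b)/2; print('edge mid in tool',Rt.inv().apply(m-p[:3]), 'bar angle', Rt.inv().apply(b-a))
E
python3 -m crank '[[0,0,0,0,-1,0,-1],[0,0,0,0,-2,0,-1],[0,0,0,0,-3,0,-1],[0,0,0,0,-3,0,-1],[0,0,0,0,-3,0,-1],[0,0,0,0,-3,0,-1],[0,0,0,0,-3,0,-1],[0,0,0,0,0,0,-1],[0,0,0,0,0,0,-1],[0,0,0,0,0,0,-1]]' 110
```

```text
[ 415.6459489  -270.65095122    8.        ] [ 480.72138319 -229.23880331    8.        ] 77.1348050013058
edge mid in tool [-0.1356763  25.69327071 68.33546135] bar angle [77.13455002  0.16095799  0.11588378]
clock: 5.25
eef_pos: [481.2, -304.4, 224.9]
tcp_rot: [-1.572, -0.0, 0.565]
contact_force: [-0.1, -0.0, -2.6]
opening: 0.262
```

```bash
cat >> h.py <<'E'
TH=np.array([-3.6,0,34.])
def tgt(cx,cz,th,cy=0.):
    Q=R.from_euler('y',-th,degrees=True)
    b=np.array([cx,cy,cz])+Q.apply(TH-[-65,0,0])
    return BED+RB.apply(b), tool_rpy(RB*Q)
def where(p=None):
    p=pose() if p is None else p
    Rh=R.from_euler('xyz',p[3:])*RT.inv()
    Q=RB.inv()*Rh; b=RB.inv().apply(p[:3]-BED)+Q.apply(np.array([-65,0,0])-TH)
    print('corner in bed',b.round(1),'euler(bed) deg',Q.as_euler('xyz',degrees=True).round(2))
E
python3 - <<'E'
from h import *
t,e=tgt(-42,55,13); print(t,e)
plan(t,e,20,-1)
cv2.imwrite('pics/w3.png',cams.grab_frame('wrist'))
E
```

```text
[607.49489872 145.86690777 174.78646208] [-8.55211333e-01 -2.22044605e-16  3.00203673e-01]
from [ 481.169 -304.362  224.908   -1.572   -0.       0.565] turn/row 2.18 mm/row 23.5
[2.04,0.73,-0.27,1.74,0.25,1.56,-1],[2.04,0.73,-0.27,1.72,0.31,1.57,-1],[2.04,0.73,-0.27,1.7,0.38,1.58,-1],[2.04,0.73,-0.27,1.67,0.44,1.59,-1],[2.04,0.73,-0.27,1.65,0.51,1.59,-1],[2.04,0.73,-0.27,1.63,0.57,1.6,-1],[2.04,0.73,-0.27,1.61,0.64,1.6,-1],[2.04,0.73,-0.27,1.58,0.7,1.59,-1],[2.04,0.73,-0.27,1.56,0.76,1.59,-1],[2.04,0.73,-0.27,1.54,0.83,1.58,-1],[2.04,0.73,-0.27,1.51,0.89,1.57,-1],[2.04,0.73,-0.27,1.49,0.95,1.55,-1],[2.04,0.73,-0.27,1.46,1.02,1.54,-1],[2.04,0.73,-0.27,1.44,1.08,1.52,-1],[2.04,0.73,-0.27,1.41,1.14,1.5,-1],[2.04,0.73,-0.27,1.39,1.2,1.47,-1],[2.04,0.73,-0.27,1.37,1.26,1.45,-1],[2.04,0.73,-0.27,1.34,1.31,1.42,-1],[2.04,0.73,-0.27,1.32,1.37,1.39,-1],[2.04,0.73,-0.27,1.29,1.42,1.35,-1],
```

View pics/w3.png

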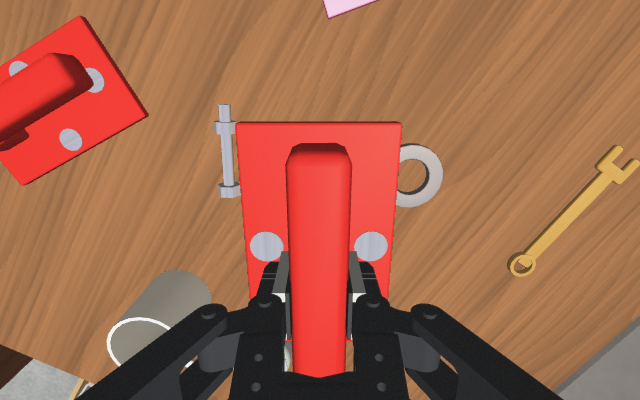

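```bash
python3 -m crank '[[2,0.7,-0.3,1.7,0.2,1.6,-1],[2,0.7,-0.3,1.7,0.3,1.6,-1],[2,0.7,-0.3,1.7,0.4,1.6,-1],[2,0.7,-0.3,1.7,0.4,1.6,-1],[2,0.7,-0.3,1.6,0.5,1.6,-1],[2,0.7,-0.3,1.6,0.6,1.6,-1],[2,0.7,-0.3,1.6,0.6,1.6,-1],[2,0.7,-0.3,1.6,0.7,1.6,-1],[2,0.7,-0.3,1.6,0.8,1.6,-1],[2,0.7,-0.3,1.5,0.8,1.6,-1]]'
python3 - <<'E'
from h import *
t,e=tgt(-42,55,13); print(t,e,r.sense()['qpos'])
plan(t,e,9,-1)
E
```

```text
clock: 6.13
eef_pos: [536.0, -68.7, 186.4]
tcp_rot: [-1.189, -0.011, 0.426]
contact_force: [-0.0, -0.5, -2.2]
opening: 0.263
[607.49489872 145.86690777 174.78646208] [-8.55211333e-01 -2.22044605e-16  3.00203673e-01] [-0.30534921  0.416987    1.73230467  0.30263723  1.26060516 -0.86577885]
from [ 5.36034e+02 -6.86820e+01  1.86361e+02 -1.18900e+00 -1.10000e-02
  4.26000e-01] turn/row 2.27 mm/row 25.2
[2.12,0.72,-0.36,1.71,0.82,1.65,-1],[2.12,0.72,-0.36,1.68,0.89,1.64,-1],[2.12,0.72,-0.36,1.65,0.97,1.63,-1],[2.12,0.72,-0.36,1.63,1.04,1.62,-1],[2.12,0.72,-0.36,1.6,1.11,1.6,-1],[2.12,0.72,-0.36,1.57,1.17,1.57,-1],[2.12,0.72,-0.36,1.55,1.24,1.55,-1],[2.12,0.72,-0.36,1.52,1.31,1.52,-1],[2.12,0.72,-0.36,1.49,1.37,1.49,-1],
```

```bash
python3 -m crank '[[2.1,0.7,-0.4,1.7,0.6,1.7,-1],[2.1,0.7,-0.4,1.7,0.8,1.7,-1],[2.1,0.7,-0.4,1.7,0.9,1.6,-1],[2.1,0.7,-0.4,1.6,1,1.6,-1],[2.1,0.7,-0.4,1.6,1.1,1.6,-1],[2.1,0.7,-0.4,1.6,1.2,1.6,-1],[2.1,0.7,-0.4,1.5,1.2,1.5,-1],[2,0.7,-0.3,1.5,1.2,1.3,-1],[0,0,0,0,0,0,-1],[0,0,0,0,0,0,-1]]'
python3 - <<'E'
from h import *
t,e=tgt(-42,55,13); print(r.sense()['qpos'])
plan(t,e,5,-1);where()
cv2.imwrite('pics/s4.png',cams.grab_frame('side'))
cv2.imwrite('pics/sc4.png',cams.grab_frame('scene'))
crop('pics/s4.png',200,60,400,220,4,'pics/s4c.png')
crop('pics/sc4.png',300,120,440,240,5,'pics/sc4c.png')
E
```

```text
clock: 6.97
eef_pos: [595.0, 131.1, 160.8]
tcp_rot: [-0.872, 0.022, 0.31]
contact_force: [0.1, -1.0, -1.3]
opening: 0.264
[-0.10753013  0.59097361  1.64491011  0.64446118  1.31347884 -0.71095448]
from [ 5.95047e+02  1.31109e+02  1.60796e+02 -8.72000e-01  2.20000e-02
  3.10000e-01] turn/row 0.34 mm/row 4.8
[0.19,-0.08,-0.27,0.32,-0.09,0.34,-1],[0.19,-0.08,-0.27,0.32,-0.09,0.34,-1],[0.19,-0.08,-0.27,0.32,-0.08,0.34,-1],[0.19,-0.08,-0.27,0.32,-0.08,0.34,-1],[0.19,-0.08,-0.27,0.32,-0.08,0.34,-1],
corner in bed [-58.5  17.5  48.4] euler(bed) deg [  1.44 -12.03  -0.39]
```

View pics/s4c.png

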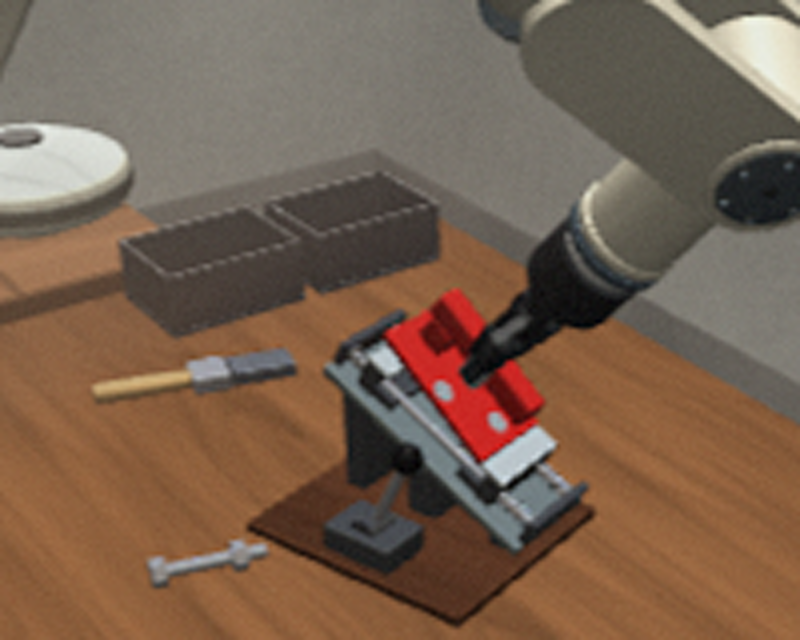

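View pics/sc4c.png

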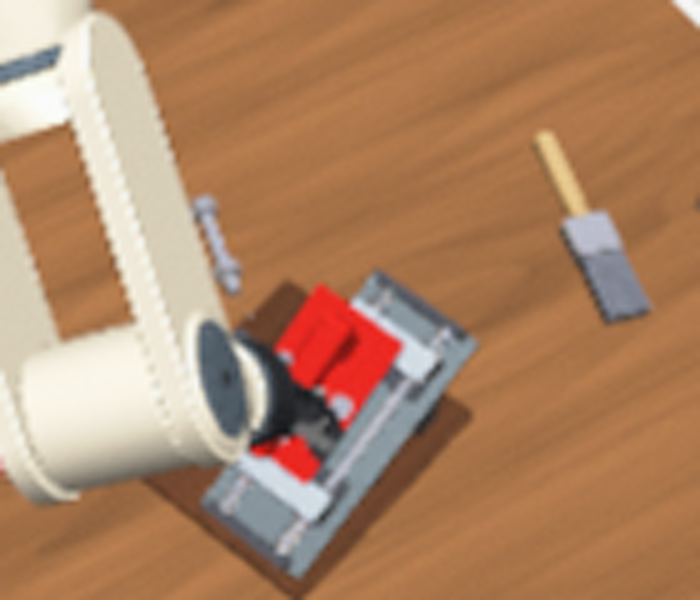

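Run:
```python
from h import *
t,e=tgt(-42,38,13)
plan(t,e,7,-1)
```

```text
from [ 5.95005e+02  1.30526e+02  1.61352e+02 -8.72000e-01  2.20000e-02
  3.10000e-01] turn/row 0.24 mm/row 3.6
[0.14,-0.06,-0.19,0.24,0.19,0.19,-1],[0.14,-0.06,-0.19,0.24,0.19,0.19,-1],[0.14,-0.06,-0.19,0.24,0.19,0.19,-1],[0.14,-0.06,-0.19,0.24,0.19,0.19,-1],[0.14,-0.06,-0.19,0.24,0.19,0.19,-1],[0.14,-0.06,-0.19,0.24,0.19,0.19,-1],[0.14,-0.06,-0.19,0.24,0.19,0.19,-1],
```

```bash
python3 -m crank '[[0.2,-0.1,-0.2,0.3,0,0.3,-1],[0.2,-0.1,-0.2,0.3,0.1,0.3,-1],[0.2,-0.1,-0.2,0.3,0.2,0.3,-1],[0.2,-0.1,-0.2,0.3,0.2,0.3,-1],[0.1,0,-0.2,0.2,0.3,0.1,-1],[0.1,0,-0.2,0.2,0.3,0,-1],[0,0,-0.1,0.1,0.2,0,-1],[0,0,0,0,0,0,-1],[0,0,0,0,0,0,-1],[0,0,0,0,0,0,-1]]'
python3 - <<'E'
from h import *
where()
t,e=tgt(-44,22,13)
plan(t,e,7,-1)
cv2.imwrite('pics/s5.png',cams.grab_frame('side'))
cv2.imwrite('pics/sc5.png',cams.grab_frame('scene'))
crop('pics/s5.png',260,110,360,200,7,'pics/s5c.png')
crop('pics/sc5.png',330,160,410,240,7,'pics/sc5c.png')
E
```

```text
clock: 7.9
eef_pos: [606.7, 152.7, 160.2]
tcp_rot: [-0.856, -0.004, 0.297]
contact_force: [-0.2, 0.2, -2.5]
opening: 0.269
corner in bed [-42.9  -1.5  39. ] euler(bed) deg [ -0.27 -12.96   0.  ]
from [ 6.06718e+02  1.52741e+02  1.60243e+02 -8.56000e-01 -4.00000e-03
  2.97000e-01] turn/row 0.04 mm/row 2.4
[0.01,0,0.04,-0.02,0.23,-0.07,-1],[0.01,0,0.04,-0.02,0.23,-0.07,-1],[0.01,0,0.04,-0.02,0.23,-0.07,-1],[0.01,0,0.04,-0.02,0.23,-0.07,-1],[0.01,0,0.04,-0.02,0.23,-0.07,-1],[0.01,0,0.04,-0.02,0.23,-0.07,-1],[0.01,0,0.04,-0.02,0.23,-0.07,-1],
```

View pics/s5c.png

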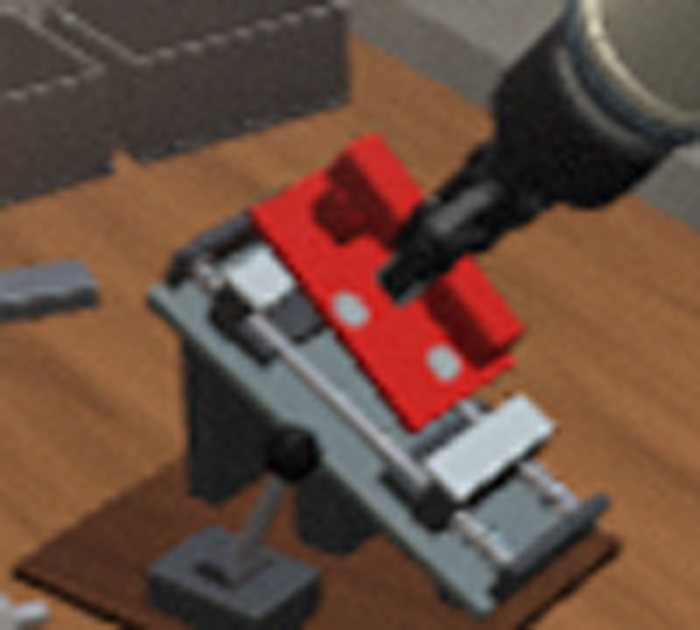

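View pics/sc5c.png

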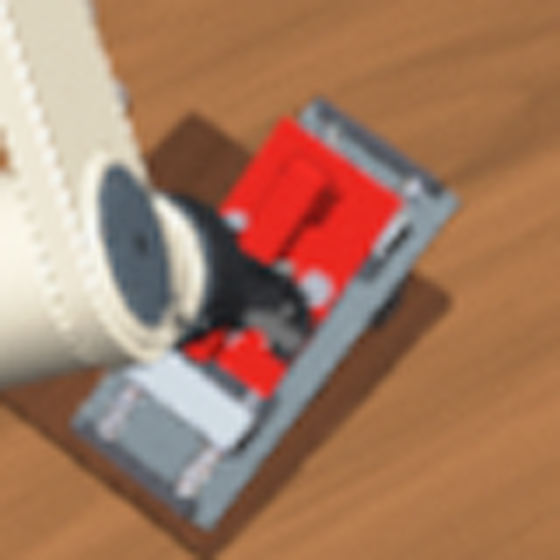

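```bash
cat >> h.py <<'E'
def overlay(name,box,s,out,src=None):
    p=pose(); im=cams.grab_frame(name) if src is None else cv2.imread(src)
    x0,y0,x1,y1=box; c=cv2.resize(im[y0:y1,x0:x1],None,fx=s,fy=s,interpolation=cv2.INTER_CUBIC)
    Rh=R.from_euler('xyz',p[3:])*RT.inv(); o=p[:3]-Rh.apply(TH)
    for q in [(65,40,8),(65,-40,8),(-65,-40,8),(-65,40,8),(60,12,56),(60,-12,56),(-60,-12,56),(-60,12,56)]:
        u=(proj(name,o+Rh.apply(np.array(q,float)))[0]+.5-[x0,y0])*s; cv2.drawMarker(c,tuple(int(t) for t in u),(0,255,255),0,12)
    for q in [(79,40,35),(79,-40,35),(54,-40,35),(54,40,35),(-79,40,35),(-79,-40,35),(-54,-40,35),(-54,40,35)]:
        u=(proj(name,BED+RB.apply(np.array(q,float)))[0]+.5-[x0,y0])*s; cv2.drawMarker(c,tuple(int(t) for t in u),(255,0,255),0,12)
    cv2.imwrite(out,c)
E
python3 - <<'E'
from h import *
overlay('side',(260,110,360,200),7,'pics/o5.png','pics/s5.png')
overlay('scene',(330,160,410,240),7,'pics/oc5.png','pics/sc5.png')
E
```

```text
(no output)
```

View pics/o5.png

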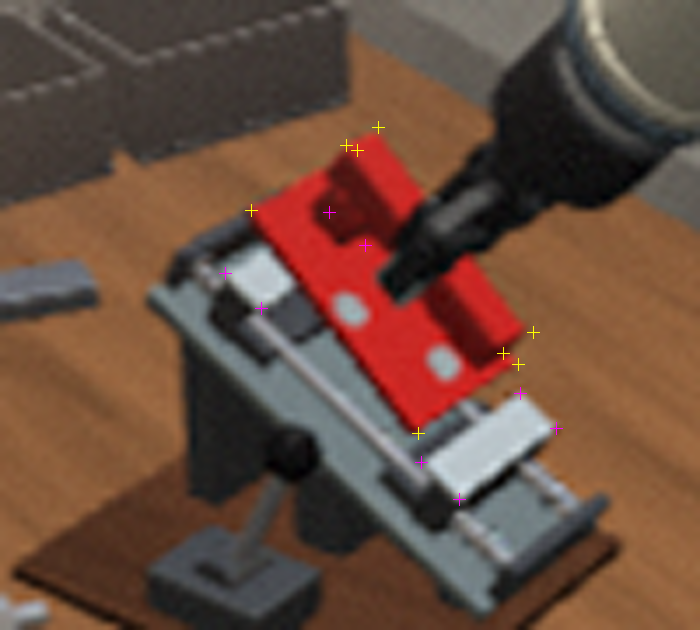

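View pics/oc5.png

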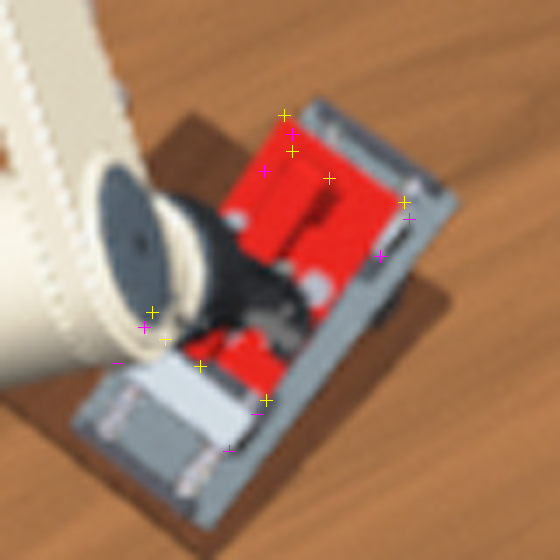

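```bash
python3 -m crank '[[0,0,0.1,-0.1,0.2,0,-1],[0,0,0.1,-0.1,0.3,-0.1,-1],[0,0,0,0,0.3,-0.1,-1],[0,0,0,0,0.3,-0.1,-1],[0,0,0,0,0.3,-0.1,-1],[0,0,0,0,0.2,-0.1,-1],[0,0,0,0,0.1,0,-1],[0,0,0,0,0,0,-1],[0,0,0,0,0,0,-1],[0,0,0,0,0,0,-1]]'
python3 - <<'E'
from h import *
where()
t,e=tgt(-46,13,13)
plan(t,e,7,-1)
overlay('side',(260,110,360,200),7,'pics/o6.png')
E
```

```text
clock: 8.83
eef_pos: [602.0, 159.7, 142.0]
tcp_rot: [-0.856, -0.0, 0.299]
contact_force: [-0.1, 0.5, -2.4]
opening: 0.265
corner in bed [-44.4   1.1  19.1] euler(bed) deg [ -0.02 -12.96  -0.03]
from [ 6.02041e+02  1.59662e+02  1.41986e+02 -8.56000e-01 -0.00000e+00
  2.99000e-01] turn/row 0.01 mm/row 0.9
[0.01,-0,0,0.02,0.08,-0.04,-1],[0.01,-0,0,0.02,0.08,-0.04,-1],[0.01,-0,0,0.02,0.08,-0.04,-1],[0.01,-0,0,0.02,0.08,-0.04,-1],[0.01,-0,0,0.02,0.08,-0.04,-1],[0.01,-0,0,0.02,0.08,-0.04,-1],[0.01,-0,0,0.02,0.08,-0.04,-1],
```

View pics/o6.png

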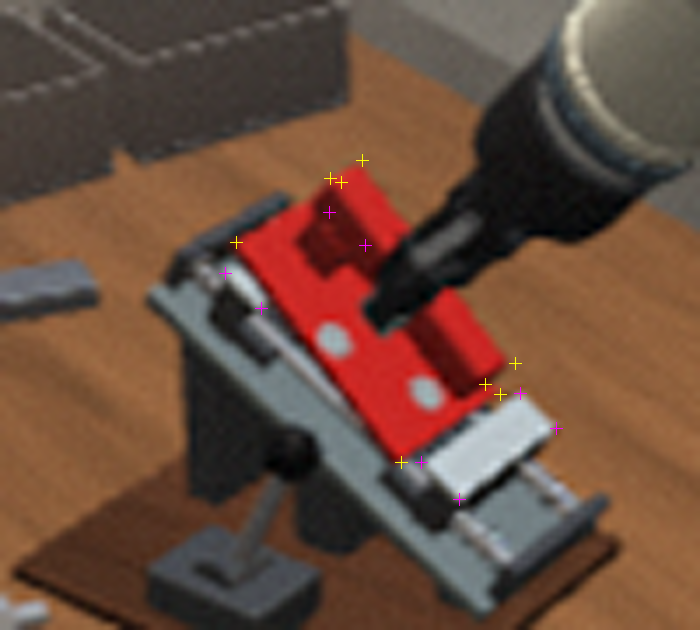

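```bash
python3 -m crank '[[0,0,0,0,0.1,0,-1],[0,0,0,0,0.1,0,-1],[0,0,0,0,0.1,-0.1,-1],[0,0,0,0.1,0.1,-0.1,-1],[0,0,0,0,0,0,-1],[0,0,0,0,0,0,-1],[0,0,0,0,0,0,-1],[0,0,0,0,0,0,-1],[0,0,0,0,0,0,-1],[0,0,0,0,0,0,-1]]'
python3 - <<'E'
from h import *
where()
E
python3 -m crank '[[0,0,0,0,0.1,0,-1],[0,0,0,0,0.1,0,-1],[0,0,0,0,0,0,-1],[0,0,0,0,0,0,-1],[0,0,0,0,0,0,-1],[0,0,0,0,0,0,-1],[0,0,0,0,0,0,-1],[0,0,0,0,0,0,-1],[0,0,0,0,0,0,-1],[0,0,0,0,0,0,-1]]'
python3 - <<'E'
from h import *
where()
E
```

```text
clock: 9.72
eef_pos: [603.2, 161.0, 137.7]
tcp_rot: [-0.856, -0.001, 0.299]
contact_force: [0.0, -0.8, -2.4]
opening: 0.265
corner in bed [-45.6  -0.4  14.9] euler(bed) deg [-8.000e-02 -1.294e+01 -1.000e-02]
clock: 10.55
eef_pos: [603.5, 161.7, 137.4]
tcp_rot: [-0.857, -0.003, 0.299]
contact_force: [0.1, -1.8, -0.3]
opening: 0.27
corner in bed [-45.2  -1.1  14.4] euler(bed) deg [ -0.18 -12.9    0.06]
```

```bash
python3 -m crank '[[0,0,0,-0.1,-0.2,0,-1],[0,0,0,0,-0.1,0,-1],[0,0,0,0,0,0,-1],[0,0,0,0,-0.1,-0.2,-1],[0,0,0,0,-0.1,-0.3,-1],[0,0,0,0,-0.1,-0.3,-1],[0,0,0,0,0,-0.3,-1],[0,0,0,0,0,-0.2,-1],[0,0,0,0,0,0,-1],[0,0,0,0,0,0,-1]]'
python3 - <<'E'
from h import *
where(); t,e=tgt(-62,16.8,13)
plan(t,e,4,-1)
overlay('side',(260,110,360,200),7,'pics/o7.png')
E
```

```text
clock: 11.38
eef_pos: [606.4, 147.5, 132.5]
tcp_rot: [-0.855, -0.002, 0.299]
contact_force: [0.3, 1.1, -0.4]
opening: 0.263
corner in bed [-60.2   0.5  16.8] euler(bed) deg [-1.100e-01 -1.302e+01  1.000e-02]
from [ 6.06382e+02  1.47502e+02  1.32537e+02 -8.55000e-01 -2.00000e-03
  2.99000e-01] turn/row 0.03 mm/row 0.5
[-0,0,0.03,0.01,-0.01,-0.04,-1],[-0,0,0.03,0.01,-0.01,-0.04,-1],[-0,0,0.03,0.01,-0.01,-0.04,-1],[-0,0,0.03,0.01,-0.01,-0.04,-1],
```

View pics/o7.png

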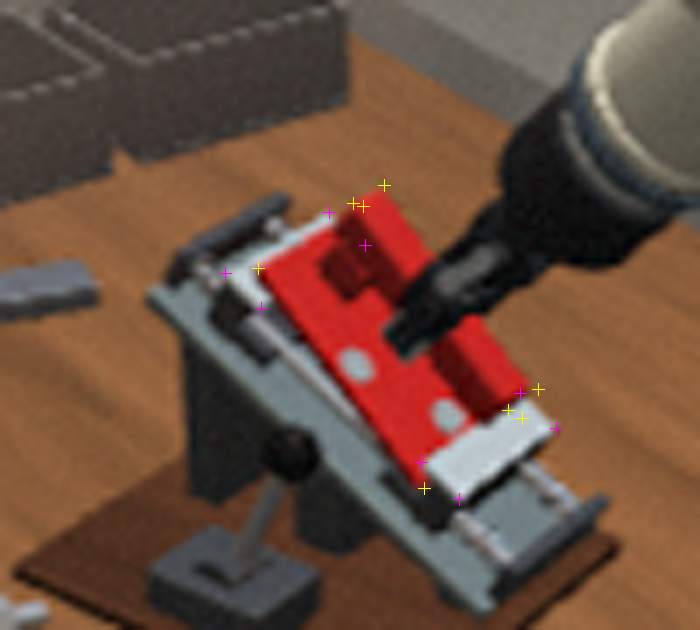

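```bash
python3 -m crank '[[0,0,0,0,-0.1,-0.2,-1],[0,0,0,0,0,-0.2,-1],[0,0,0,0,-0.1,-0.3,-1],[0,0,0,0,0,-0.3,-1],[0,0,0,0,-0.1,-0.3,-1],[0,0,0,0,-0.1,-0.3,-1],[0,0,0,0,0,0,-1],[0,0,0,0,0,0,-1],[0,0,0,0,0,0,-1],[0,0,0,0,0,0,-1]]'
python3 - <<'E'
from h import *
where(); t,e=tgt(-82.5,16.8,13)
plan(t,e,4,-1)
overlay('side',(260,110,360,200),7,'pics/o8.png')
E
```

```text
clock: 12.27
eef_pos: [608.9, 139.5, 128.9]
tcp_rot: [-0.838, -0.001, 0.303]
contact_force: [-1.9, 6.6, 2.7]
opening: 0.264
corner in bed [-68.4   0.5  16.7] euler(bed) deg [  0.03 -14.01   0.13]
from [ 6.08861e+02  1.39471e+02  1.28935e+02 -8.38000e-01 -1.00000e-03
  3.03000e-01] turn/row 0.25 mm/row 3.3
[-0.25,0.03,-0.01,0.01,-0.06,-0.33,-1],[-0.25,0.03,-0.01,0.01,-0.06,-0.33,-1],[-0.25,0.03,-0.01,0.01,-0.06,-0.33,-1],[-0.25,0.03,-0.01,0.01,-0.06,-0.33,-1],
```

View pics/o8.png

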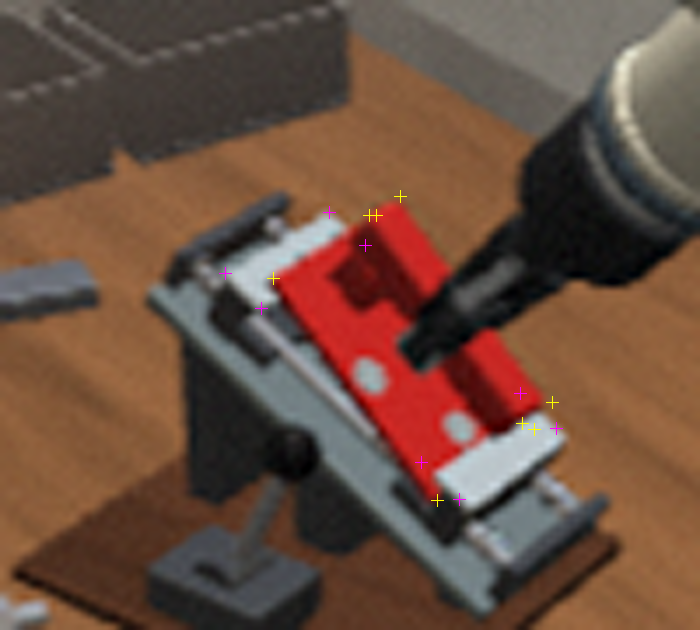

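```bash
python3 -m crank '[[-0.3,0,0,0,-0.1,-0.4,-1],[-0.3,0,0,0,-0.1,-0.4,-1],[-0.3,0,0,0,-0.1,-0.5,-1],[-0.3,0,0,0,-0.1,-0.5,-1],[-0.2,0,0,0,-0.1,-0.5,-1],[-0.2,0,0,0,-0.1,-0.5,-1],[0,0,0,0,0,-0.2,-1],[0,0,0,0,0,-0.1,-1],[0,0,0,0,0,-0.1,-1],[0,0,0,0,0,-0.1,-1]]'
python3 - <<'E'
from h import *
where(); t,e=tgt(-82.5,16.8,13)
plan(t,e,4,-1)
overlay('side',(260,110,360,200),7,'pics/o9.png')
E
```

```text
clock: 13.15
eef_pos: [612.5, 128.3, 123.7]
tcp_rot: [-0.822, 0.002, 0.308]
contact_force: [-2.7, 9.4, 7.0]
opening: 0.265
corner in bed [-80.5   0.4  16.7] euler(bed) deg [  0.32 -14.91   0.27]
from [ 6.12501e+02  1.28316e+02  1.23657e+02 -8.22000e-01  2.00000e-03
  3.08000e-01] turn/row 0.49 mm/row 0.4
[-0.48,0.07,-0.1,0.01,0.04,-0.02,-1],[-0.48,0.07,-0.1,0.01,0.04,-0.02,-1],[-0.48,0.07,-0.1,0.01,0.04,-0.02,-1],[-0.48,0.07,-0.1,0.01,0.04,-0.02,-1],
```

View pics/o9.png

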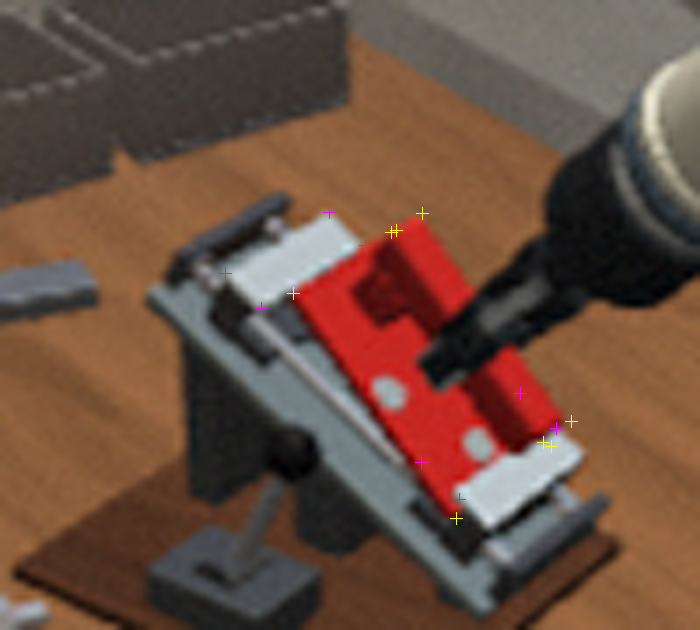

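Run:
```python
from h import *
for c,z,th in[(-82.5,16.5,8)]:
    t,e=tgt(c,z,th); plan(t,e,7,-1)
```

```text
from [ 6.12438e+02  1.28398e+02  1.23678e+02 -8.22000e-01  2.00000e-03
  3.08000e-01] turn/row 0.99 mm/row 1.1
[-0.99,0.04,-0.05,0.01,0.1,0.02,-1],[-0.99,0.04,-0.05,0.01,0.1,0.02,-1],[-0.99,0.04,-0.05,0.01,0.1,0.03,-1],[-0.99,0.04,-0.05,0.01,0.1,0.03,-1],[-0.99,0.04,-0.05,0.01,0.1,0.03,-1],[-0.99,0.04,-0.05,0.01,0.1,0.03,-1],[-0.99,0.04,-0.05,0.01,0.1,0.03,-1],
```

```bash
python3 -m crank '[[-1.2,0,0,0,0.1,-0.1,-1],[-1.2,0,0,0,0.1,-0.1,-1],[-1.2,0,-0.1,0,0.1,-0.1,-1],[-1.2,0,-0.1,0,0.1,-0.1,-1],[-1.2,0,-0.1,0,0.1,-0.1,-1],[-1.2,0,0,0,0.1,-0.1,-1],[-1.2,0,0,0,0.1,-0.1,-1],[-0.2,0,0,0,0,-0.1,-1],[-0.2,0,0,0,0,-0.1,-1],[-0.2,0,0,0,0,-0.1,-1]]'
python3 - <<'E'
from h import *
where(); t,e=tgt(-82.5,15,0)
plan(t,e,8,-1)
overlay('side',(260,110,360,200),7,'pics/o10.png')
E
```

```text
clock: 14.03
eef_pos: [608.7, 140.1, 122.4]
tcp_rot: [-0.948, 0.001, 0.308]
contact_force: [-3.0, 6.8, 3.5]
opening: 0.263
corner in bed [-75.9   0.4  16.5] euler(bed) deg [ 0.27 -7.67  0.35]
from [ 6.08671e+02  1.40071e+02  1.22386e+02 -9.48000e-01  1.00000e-03
  3.08000e-01] turn/row 0.96 mm/row 1.2
[-0.96,0.05,-0.04,0.01,0.11,-0.03,-1],[-0.96,0.05,-0.04,0.01,0.11,-0.03,-1],[-0.96,0.05,-0.04,0.01,0.12,-0.03,-1],[-0.96,0.05,-0.04,0.01,0.12,-0.03,-1],[-0.96,0.05,-0.04,0.01,0.12,-0.03,-1],[-0.96,0.05,-0.04,0.01,0.12,-0.02,-1],[-0.96,0.05,-0.04,0.01,0.12,-0.02,-1],[-0.96,0.05,-0.04,0.01,0.12,-0.02,-1],
```

View pics/o10.png

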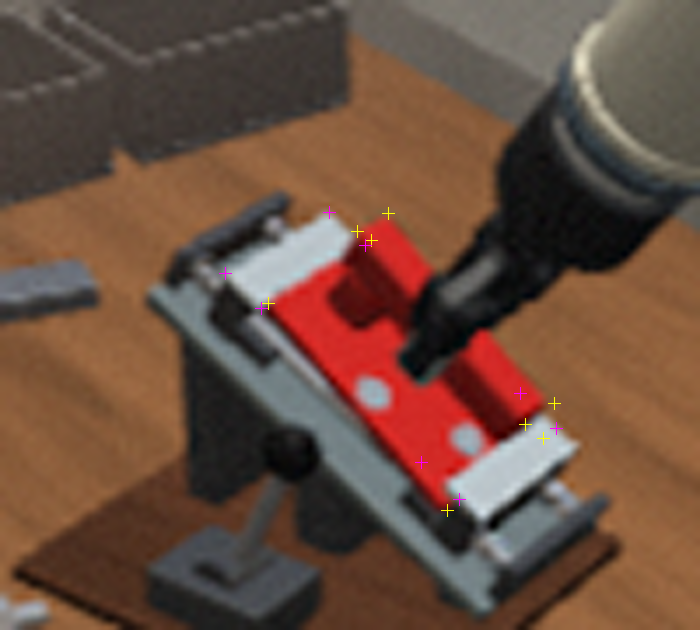

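```bash
python3 -m crank '[[-0.2,0,0,0,-0.1,-0.3,-1],[-0.2,0,0,0,0,-0.3,-1],[-0.2,0,-0.1,0,0,-0.3,-1],[-0.2,0,-0.1,0,-0.1,-0.3,-1],[-0.2,0,-0.1,0,0,-0.3,-1],[-0.2,0,0,0,0,-0.3,-1],[-0.2,0,0,0,-0.1,-0.3,-1],[-0.2,0,0,0,0,-0.3,-1],[-0.2,0,0,0,0,-0.3,-1],[-0.2,0,0,0,0,-0.3,-1]]'
python3 - <<'E'
from h import *
where(); t,e=tgt(-82.5,15,0)
plan(t,e,8,-1)
E
```

```text
clock: 14.92
eef_pos: [611.4, 131.6, 117.9]
tcp_rot: [-0.943, 0.001, 0.309]
contact_force: [-3.9, 9.0, 10.0]
opening: 0.264
corner in bed [-85.7   0.3  16.5] euler(bed) deg [ 0.28 -7.94  0.36]
from [ 6.11393e+02  1.31617e+02  1.17914e+02 -9.43000e-01  1.00000e-03
  3.09000e-01] turn/row 0.99 mm/row 1.6
[-0.99,0.05,-0.04,0.01,0.13,0.09,-1],[-0.99,0.05,-0.04,0.01,0.13,0.09,-1],[-0.99,0.05,-0.04,0.01,0.13,0.09,-1],[-0.99,0.05,-0.04,0.01,0.13,0.09,-1],[-0.99,0.05,-0.04,0.01,0.13,0.1,-1],[-0.99,0.05,-0.04,0.01,0.13,0.1,-1],[-0.99,0.05,-0.04,0.01,0.12,0.1,-1],[-0.99,0.05,-0.04,0.01,0.12,0.1,-1],
```

```bash
python3 -m crank '[[-1.2,0,0,0,0.1,-0.1,-1],[-1.2,0,0,0,0.2,-0.1,-1],[-1.2,0,-0.1,0,0.1,-0.1,-1],[-1.2,0,-0.1,0,0.2,-0.1,-1],[-1.2,0,-0.1,0,0.1,-0.1,-1],[-1.2,0,0,0,0.2,-0.1,-1],[-1.2,0,0,0,0.1,-0.1,-1],[-1,0,0,0,0.1,-0.1,-1],[-0.2,0,0,0,0,-0.2,-1],[-0.2,0,0,0,0,-0.2,-1]]'
python3 - <<'E'
from h import *
where(); t,e=tgt(-82.5,14.4,0)
plan(t,e,8,-1)
overlay('side',(260,110,360,200),7,'pics/o11.png')
E
```

```text
clock: 15.75
eef_pos: [607.6, 143.9, 114.9]
tcp_rot: [-1.082, 0.0, 0.308]
contact_force: [-3.8, 10.9, 4.1]
opening: 0.265
corner in bed [-81.    0.2  15.9] euler(bed) deg [0.22 0.01 0.37]
from [ 6.07566e+02  1.43921e+02  1.14857e+02 -1.08200e+00  0.00000e+00
  3.08000e-01] turn/row 0.05 mm/row 0.3
[0,0.05,-0.03,0.01,0.02,-0.02,-1],[0,0.05,-0.03,0.01,0.02,-0.02,-1],[0,0.05,-0.03,0.01,0.02,-0.02,-1],[0,0.05,-0.03,0.01,0.02,-0.02,-1],[0,0.05,-0.03,0.01,0.02,-0.02,-1],[0,0.05,-0.03,0.01,0.02,-0.02,-1],[0,0.05,-0.03,0.01,0.02,-0.02,-1],[0,0.05,-0.03,0.01,0.02,-0.02,-1],
```

View pics/o11.png

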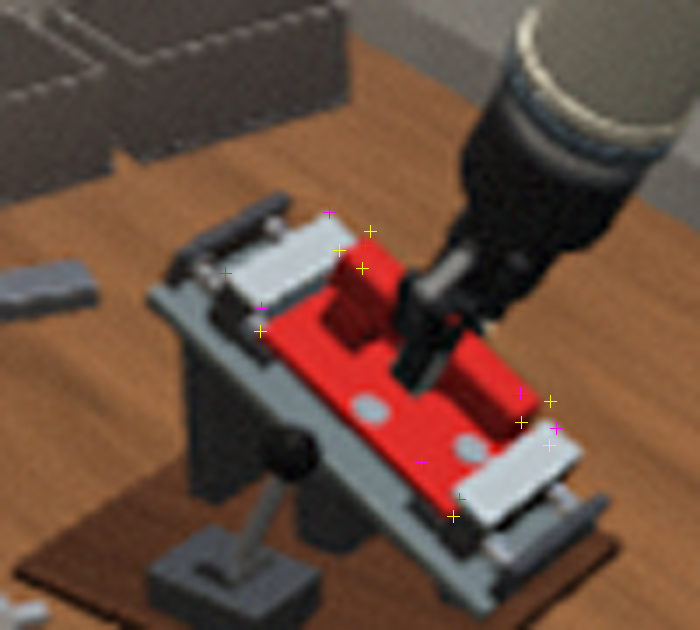

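```bash
python3 -m crank '[[-0.2,0,0,0,0.1,-0.1,-1],[-0.2,0,0,0,0.1,0,-1],[-0.2,0,0,0,0,0.1,-1],[-0.2,0,0,0,0,0.1,-1],[-0.2,0,0,0,0,0.1,-1],[-0.1,0,0,0,0,0.1,-1],[-0.1,0,0,0,0,0.1,-1],[0,0,0,0,0,0,-1],[0,0,0,0,0,0,-1],[0,0,0,0,0,0,-1]]'
python3 - <<'E'
from h import *
where(); t,e=tgt(-65,14.4,0)
plan(t,e,8,-1)
overlay('side',(260,110,360,200),7,'pics/o12.png')
E
```

```text
clock: 16.63
eef_pos: [604.3, 155.1, 119.6]
tcp_rot: [-1.088, 0.002, 0.308]
contact_force: [-1.1, 2.2, -0.7]
opening: 0.264
corner in bed [-68.7   0.2  15. ] euler(bed) deg [0.31 0.36 0.35]
from [ 6.04281e+02  1.55107e+02  1.19588e+02 -1.08800e+00  2.00000e-03
  3.08000e-01] turn/row 0.07 mm/row 0.4
[0.05,0.04,-0.04,0,0,0.04,-1],[0.05,0.04,-0.04,0,0,0.04,-1],[0.05,0.04,-0.04,0,0,0.04,-1],[0.05,0.04,-0.04,0,0,0.04,-1],[0.05,0.04,-0.04,0,0,0.04,-1],[0.05,0.04,-0.04,0,0,0.04,-1],[0.05,0.04,-0.04,0,0,0.04,-1],[0.05,0.04,-0.04,0,0,0.04,-1],
```

View pics/o12.png

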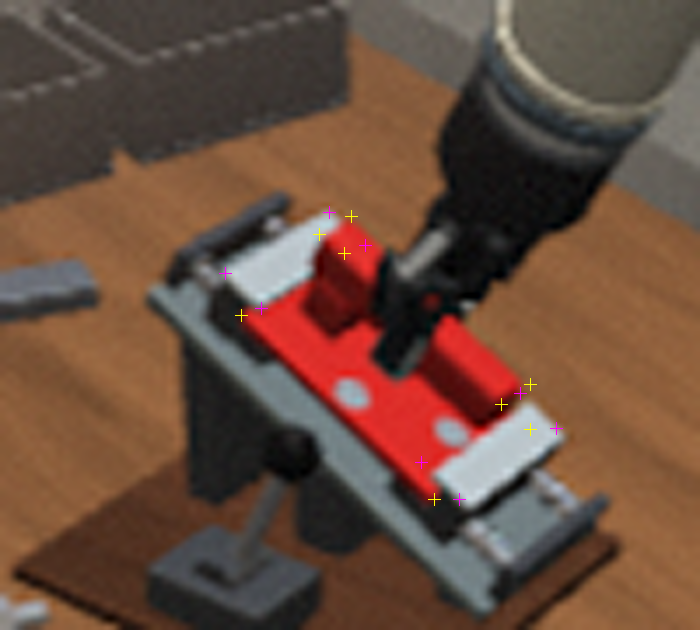

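```bash
python3 -m crank '[[0,0,0,0,0.1,0.1,-1],[0,0,0,0,0,0.1,-1],[0,0,0,0,0,0.1,-1],[0,0,0,0,0,0,-1],[0,0,0,0,0,0,-1],[0,0,0,0,0,0,-0.1],[0,0,0,0,0,0,0],[0,0,0,0,0,0,0],[0,0,0,0,0,0,0],[0,0,0,0,0,0,0]]'
python3 - <<'E'
from h import *
where()
overlay('side',(260,110,360,200),7,'pics/o13.png')
E
```

```text
clock: 17.52
eef_pos: [605.0, 155.4, 120.1]
tcp_rot: [-1.093, 0.0, 0.307]
contact_force: [-0.2, 0.0, 0.0]
opening: 0.503
corner in bed [-68.5  -0.7  15.6] euler(bed) deg [0.17 0.6  0.33]
```

View pics/o13.png

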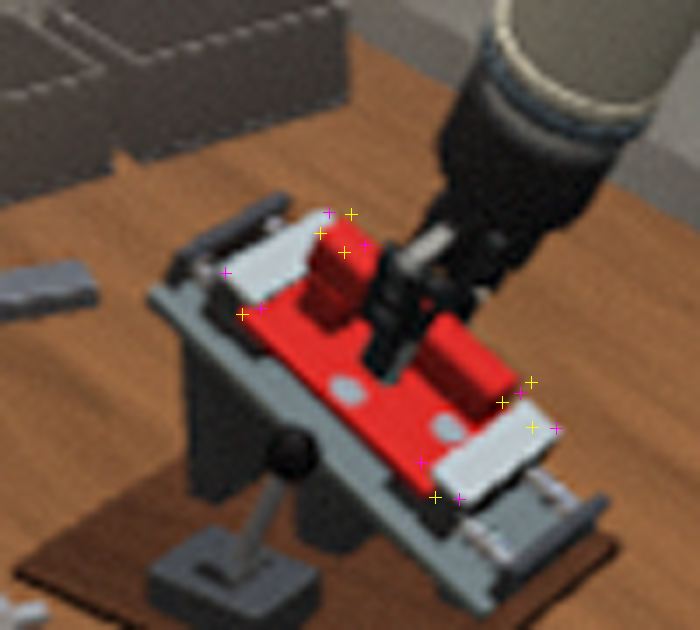

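```bash
python3 -m crank '[[0,0,0,0,-0.5,0,0.1],[0,0,0,0,-1,0,0.1],[0,0,0,0,-1.5,0,0.1],[0,0,0,0,-2,0,0.1],[0,0,0,0,-2,0,0.1],[0,0,0,0,-2,0,0.1],[0,0,0,0,-2,0,0.1],[0,0,0,0,-2,0,0.1],[0,0,0,0,0,0,0.1],[0,0,0,0,0,0,-1]]' 60
python3 - <<'E'
from h import *
where()
o1,d1=ray('side',(301.2,174.1));o2,d2=ray('scene',(341.7,188.9))
A=np.c_[d1,-d2];s=np.linalg.lstsq(A,o2-o1,rcond=None)[0];a=o1+s[0]*d1;b=o2+s[1]*d2;print(a,b)
u=np.array([np.cos(BY),np.sin(BY),0]);by=np.array([-np.sin(BY),np.cos(BY),0]);m=(a+b)/2
piv=BED+105*by;piv[2]=32;print(piv,'ball rel u,v,z',(m-piv)@u,(m-piv)@by,m[2]-32)
t=piv-85*u;t[2]=170
plan(t,[-1.5708,0,.3],20,-1)
overlay('side',(260,110,360,200),7,'pics/o14.png')
crop('pics/o14.png',0,0,700,630,1,'pics/o14.png')
overlay('scene',(330,160,410,240),7,'pics/oc14.png')
E
```

```text
clock: 18.4
eef_pos: [624.4, 92.8, 246.4]
tcp_rot: [-1.095, -0.001, 0.306]
contact_force: [0.7, 0.1, -0.2]
opening: 0.417
corner in bed [-67.2  -0.7 158.2] euler(bed) deg [0.11 0.76 0.34]
[506.91136498 113.44034409 114.97528552] [507.59672864 112.46592535 114.24932403]
[495.69599062 151.94994842  32.        ] ball rel u,v,z -40.67061912119189 0.49079715453686235 82.61230477905718
from [ 6.24362e+02  9.27710e+01  2.46429e+02 -1.09500e+00 -1.00000e-03
  3.06000e-01] turn/row 1.36 mm/row 6.5
[-1.36,0.02,-0,-0.53,0.36,-0.13,-1],[-1.36,0.02,-0,-0.53,0.37,-0.12,-1],[-1.36,0.02,-0,-0.53,0.37,-0.11,-1],[-1.36,0.02,-0,-0.53,0.37,-0.1,-1],[-1.36,0.02,-0,-0.53,0.37,-0.09,-1],[-1.36,0.02,-0,-0.53,0.38,-0.09,-1],[-1.36,0.02,-0,-0.53,0.38,-0.08,-1],[-1.36,0.02,-0,-0.53,0.38,-0.07,-1],[-1.36,0.02,-0,-0.53,0.38,-0.06,-1],[-1.36,0.02,-0,-0.53,0.38,-0.05,-1],[-1.36,0.02,-0,-0.53,0.38,-0.04,-1],[-1.36,0.02,-0,-0.53,0.38,-0.03,-1],[-1.36,0.02,-0,-0.53,0.38,-0.02,-1],[-1.36,0.02,-0,-0.53,0.38,-0.01,-1],[-1.36,0.02,-0,-0.53,0.39,-0.01,-1],[-1.36,0.02,-0,-0.53,0.39,0,-1],[-1.36,0.02,-0,-0.53,0.39,0.01,-1],[-1.36,0.02,-0,-0.53,0.38,0.02,-1],[-1.36,0.02,-0,-0.53,0.38,0.03,-1],[-1.36,0.02,-0,-0.53,0.38,0.04,-1],
```

View pics/o14.png

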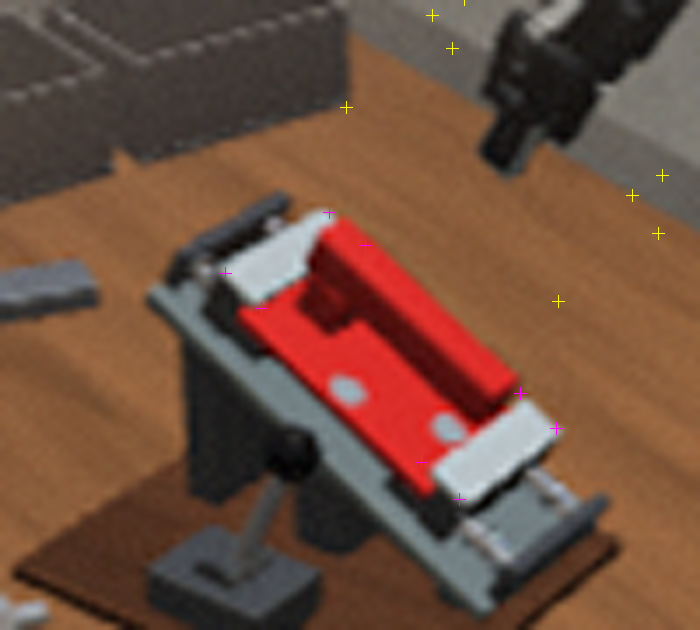

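View pics/oc14.png

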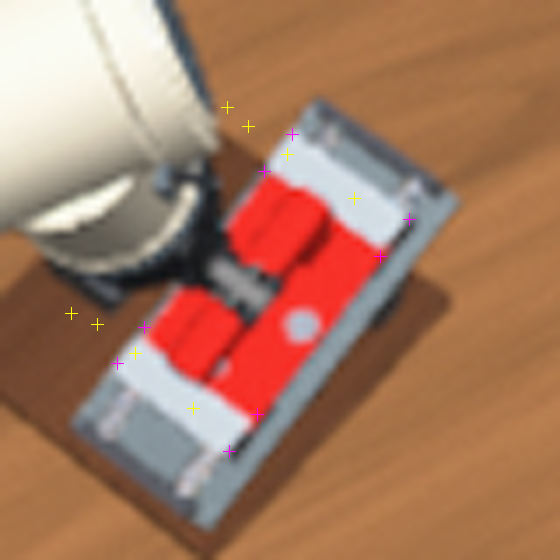

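```bash
python3 -m crank '[[-2.7,0,0,-1.1,0.5,-0.2,-1],[-2.7,0,0,-1.1,0.6,-0.2,-1],[-2.7,0,0,-1.1,0.7,-0.2,-1],[-2.7,0,0,-1.1,0.7,-0.2,-1],[-2.7,0,0,-1.1,0.7,-0.1,-1],[-2.7,0,0,-1.1,0.7,-0.1,-1],[-2.7,0,0,-1.1,0.7,0,-1],[-2.7,0,0,-1.1,0.7,0,-1],[-2.7,0,0,-1.1,0.7,0,-1],[-2.7,0,0,-1.1,0.7,0,-1]]' 60
python3 - <<'E'
from h import *
u=np.array([np.cos(BY),np.sin(BY),0]);by=np.array([-np.sin(BY),np.cos(BY),0])
piv=BED+105*by;piv[2]=32
t=piv-80*u;t[2]=111
plan(t,[-1.5708,0,.3],8,-1)
cv2.imwrite('pics/s15.png',cams.grab_frame('side'));crop('pics/s15.png',220,70,380,230,4,'pics/s15c.png')
E
```

```text
clock: 19.33
eef_pos: [507.0, 67.4, 165.5]
tcp_rot: [-1.581, 0.011, 0.31]
contact_force: [0.6, 0.3, -0.2]
opening: 0.001
from [ 5.07042e+02  6.74340e+01  1.65458e+02 -1.58100e+00  1.10000e-02
  3.10000e-01] turn/row 0.13 mm/row 7.1
[0.07,0.07,-0.08,0.19,0.68,0.06,-1],[0.07,0.07,-0.08,0.18,0.68,0.06,-1],[0.07,0.07,-0.08,0.18,0.68,0.05,-1],[0.07,0.07,-0.08,0.18,0.68,0.05,-1],[0.07,0.07,-0.08,0.18,0.68,0.05,-1],[0.07,0.07,-0.08,0.18,0.68,0.05,-1],[0.07,0.07,-0.08,0.18,0.68,0.05,-1],[0.07,0.07,-0.08,0.18,0.68,0.05,-1],
```

View pics/s15c.png

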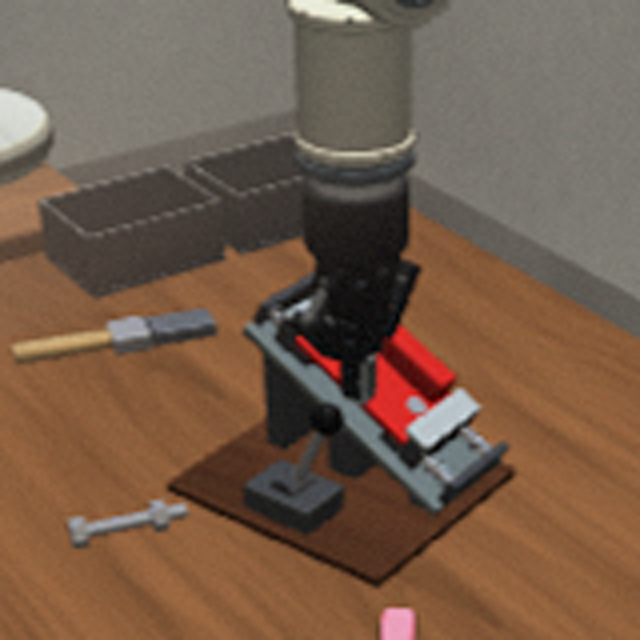

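```bash
python3 -m crank '[[0.1,0.1,-0.1,0.2,0.8,0,-1],[0.1,0.1,-0.1,0.2,0.8,0,-1],[0.1,0.1,-0.1,0.2,0.8,0,-1],[0.1,0,-0.1,0.2,0.8,0,-1],[0.1,0,-0.1,0.2,0.8,0,-1],[0,0,0,0.2,0.7,0,-1],[0,0,0,0.1,0.7,0,-1],[0,0,0,0,0.4,0,-1],[0,0,0,0,0,0,-1],[0,0,0,0,0,0,-1]]'
python3 - <<'E'
from h import *
u=np.array([np.cos(BY),np.sin(BY),0]);by=np.array([-np.sin(BY),np.cos(BY),0])
piv=BED+105*by;piv[2]=32
p=pose();print('u,v',(p[:3]-piv)@u,(p[:3]-piv)@by,p)
cv2.imwrite('pics/s16.png',cams.grab_frame('side'));crop('pics/s16.png',220,70,380,230,4,'pics/s16c.png')
E
```

```text
clock: 20.22
eef_pos: [516.7, 71.7, 96.1]
tcp_rot: [-1.568, 0.011, 0.305]
contact_force: [0.1, 0.6, 0.4]
opening: 0.001
u,v -82.83542703926332 3.6647129653229555 [ 5.16690837e+02  7.17355201e+01  9.60534710e+01 -1.56754314e+00
  1.10566128e-02  3.04999335e-01]
```

View pics/s16c.png

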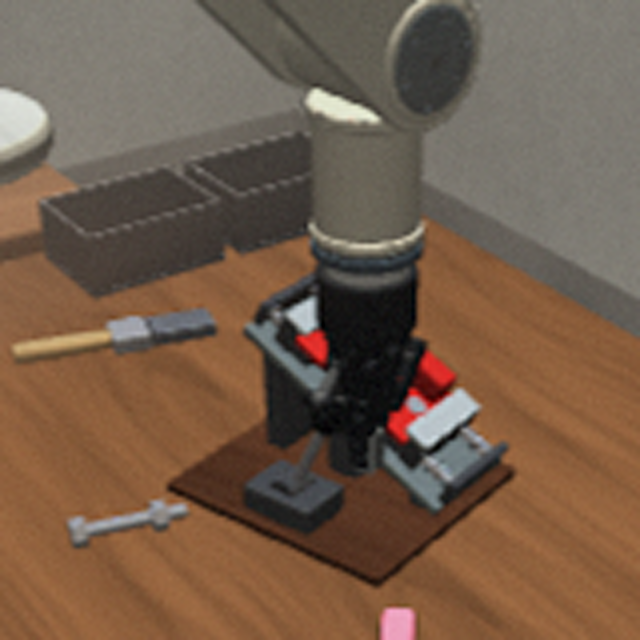

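```bash
python3 -m crank '[[0,0,0,0.1,-0.5,0.3,-1],[0,0,0,0.1,-0.4,0.6,-1],[0,0,0,0,-0.2,0.8,-1],[0,0,0,0,0,0.9,-1],[0,0,0,0,0,0.9,-1],[0,0,0,0,0,0.9,-1],[0,0,0,0,0,0.9,-1],[0,0,0,0,0,0.9,-1],[0,0,0,0,0,0.6,-1],[0,0,0,0,0,0.3,-1]]'
python3 - <<'E'
from h import *
u=np.array([np.cos(BY),np.sin(BY),0]);by=np.array([-np.sin(BY),np.cos(BY),0])
piv=BED+105*by;piv[2]=32
p=pose();print('u,v',(p[:3]-piv)@u,(p[:3]-piv)@by,p)
cv2.imwrite('pics/s17.png',cams.grab_frame('side'));crop('pics/s17.png',220,70,380,230,4,'pics/s17c.png')
E
```

```text
clock: 21.1
eef_pos: [496.5, 148.2, 111.4]
tcp_rot: [-1.568, 0.006, 0.306]
contact_force: [0.3, -0.2, -0.3]
opening: -0.0
u,v -3.8606194023444567 0.37257627262638 [ 4.96481720e+02  1.48151814e+02  1.11375351e+02 -1.56833232e+00
  5.70242851e-03  3.06015498e-01]
```

View pics/s17c.png

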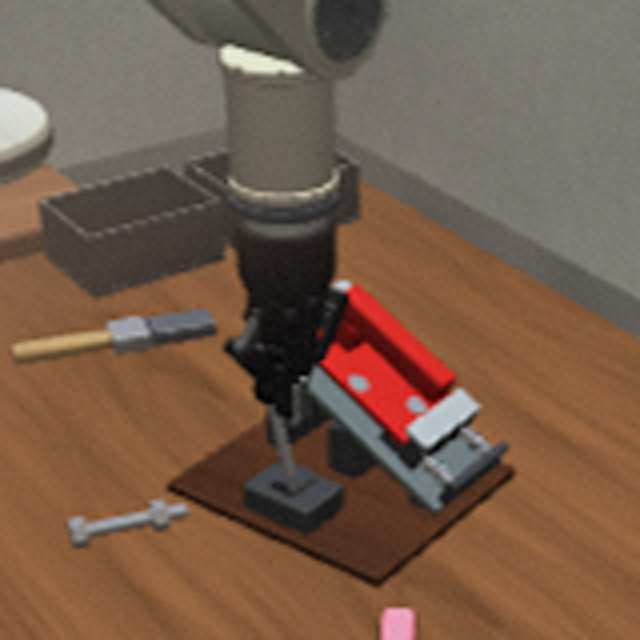

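```bash
python3 -m crank '[[0,0,0,0,0,0.3,-1],[0,0,0,0,0,0.3,-1],[0,0,0,0,0,0.3,-1],[0,0,0,0,0,0.3,-1],[0,0,0,0,0,0.3,-1],[0,0,0,0,0,0.3,-1],[0,0,0,0,0,0.2,-1],[0,0,0,0,0,0.2,-1],[0,0,0,0,0,0,-1],[0,0,0,0,0,0,-1]]'
python3 - <<'E'
from h import *
u=np.array([np.cos(BY),np.sin(BY),0]);by=np.array([-np.sin(BY),np.cos(BY),0])
piv=BED+105*by;piv[2]=32
p=pose();print('u,v',(p[:3]-piv)@u,(p[:3]-piv)@by)
E
```

```text
clock: 21.98
eef_pos: [489.2, 168.5, 110.6]
tcp_rot: [-1.572, 0.008, 0.307]
contact_force: [-0.3, -0.7, 0.5]
opening: -0.003
u,v 17.76077583878103 1.2585932529316017
```

Push gently on until force rises at the stop.

```bash
python3 -m crank '[[0,0,0,0,0,0.1,-1],[0,0,0,0,0,0.1,-1],[0,0,0,0,0,0.1,-1],[0,0,0,0,0,0.1,-1],[0,0,0,0,0,0.1,-1],[0,0,0,0,0,0.1,-1],[0,0,0,0,0,0,-1],[0,0,0,0,0,0,-1],[0,0,0,0,0,0,-1],[0,0,0,0,0,0,-1]]'
python3 - <<'E'
from h import *
u=np.array([np.cos(BY),np.sin(BY),0]);by=np.array([-np.sin(BY),np.cos(BY),0])
piv=BED+105*by;piv[2]=32
p=pose();print('u,v',(p[:3]-piv)@u,(p[:3]-piv)@by)
cv2.imwrite('pics/s18.png',cams.grab_frame('side'));crop('pics/s18.png',220,70,380,230,4,'pics/s18c.png')
E
```

```text
clock: 22.82
eef_pos: [489.1, 168.7, 110.7]
tcp_rot: [-1.583, 0.008, 0.31]
contact_force: [1.9, -3.7, -1.5]
opening: 0.003
u,v 17.928292320189758 1.313809524300518
```

View pics/s18c.png

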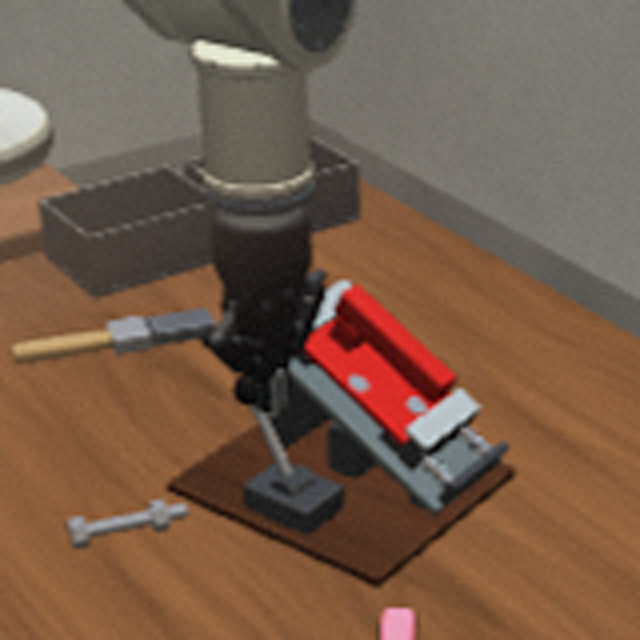

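```bash
python3 -m crank '[[0,0,0,0,0,-0.5,-1],[0,0,0,0,0,-1,-1],[0,0,0,0,0,-1,-1],[0,0,0,0,0,-1,-1],[0,0,0,-0.3,-1,-1,-1],[0,0,0,-1,-2.5,-1,-1],[0,0,0,-1,-3,-1,-1],[0,0,0,-2,-3,-2,-1],[0,0,0,-2,-3,-2,-1],[0,0,0,-2,-3,-3,-1]]'
python3 -m crank '[[0,0,0,-1,-1,-3,-1],[0,0,0,-1,-1,-4,-1],[0,0,0,-1,0,-4,-1],[0,0,0,0,0,-4,-1],[0,0,0,0,0,-3,-1],[0,0,0,0,0,0,-1],[0,0,0,0,0,0,-1],[0,0,0,0,0,0,-1],[0,0,0,0,0,0,-1],[0,0,0,0,0,0,-1]]'
python3 - <<'E'
from h import *
overlay('side',(250,110,350,200),7,'pics/o19.png')
overlay('scene',(315,160,405,240),8,'pics/oc19.png')
cv2.imwrite('pics/sc19.png',cams.grab_frame('scene'))
E
```

```text
clock: 23.7
eef_pos: [451.8, 15.1, 265.1]
tcp_rot: [-1.579, 0.017, 0.312]
contact_force: [1.4, -0.5, -0.0]
opening: 0.002
clock: 24.53
eef_pos: [473.5, -179.3, 303.2]
tcp_rot: [-1.589, 0.0, 0.303]
contact_force: [0.1, 0.6, -0.4]
opening: -0.001
```

View pics/o19.png

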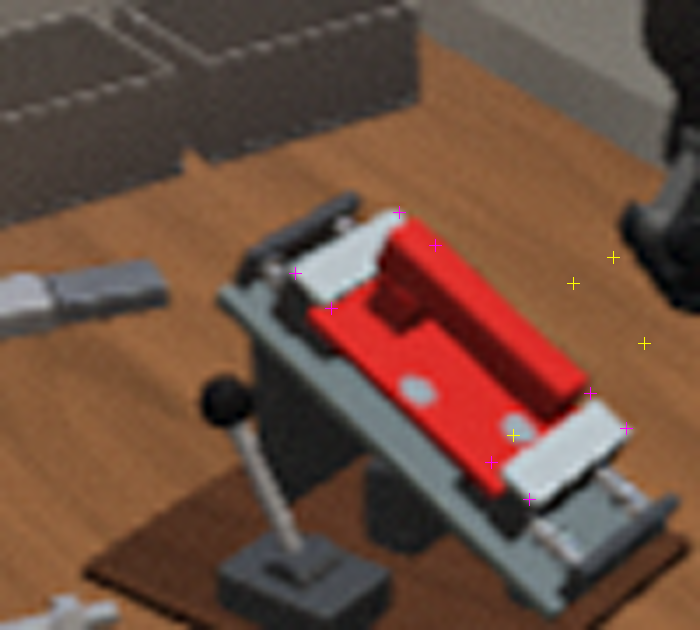

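View pics/oc19.png

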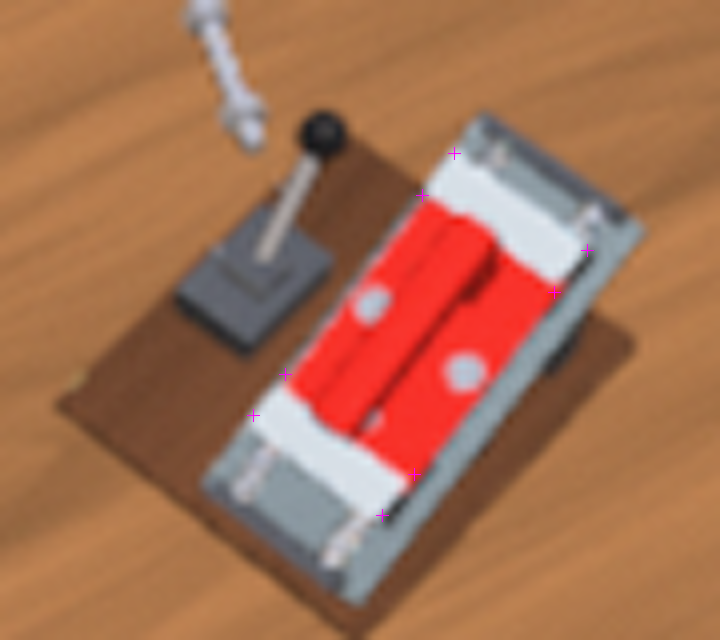

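View pics/sc19.png

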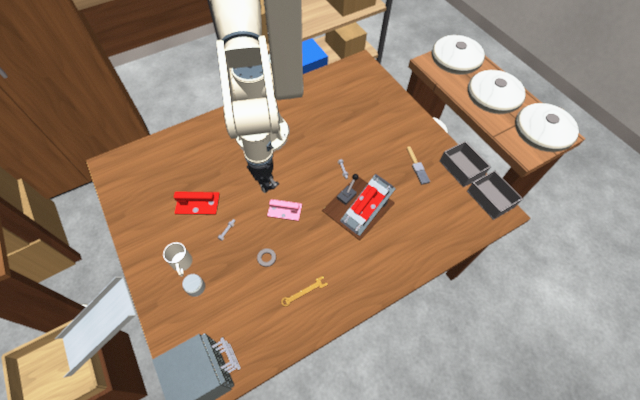

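Run:
```python
from h import *
crop('pics/sc19.png',330,170,400,240,10,'pics/z1.png')
o1,d1=ray('side',(227/7+249.5,402/7+109.5));o2,d2=ray('scene',(323/8+314.5,133/8+159.5))
A=np.c_[d1,-d2];s=np.linalg.lstsq(A,o2-o1,rcond=None)[0];m=(o1+s[0]*d1+o2+s[1]*d2)/2
u=np.array([np.cos(BY),np.sin(BY),0]);by=np.array([-np.sin(BY),np.cos(BY),0]);piv=BED+105*by;piv[2]=32
print('ball',(m-piv)@u,(m-piv)@by,m[2]-32,np.arctan2((m-piv)@u,m[2]-32)+.5)
im=cams.grab_frame('side');cv2.imwrite('pics/s20.png',im);crop('pics/s20.png',280,130,350,190,11,'pics/z2.png')
```

```text
ball 40.40973053591201 1.631032548058824 80.83988346035346 0.9635465528414463
```

View pics/z1.png

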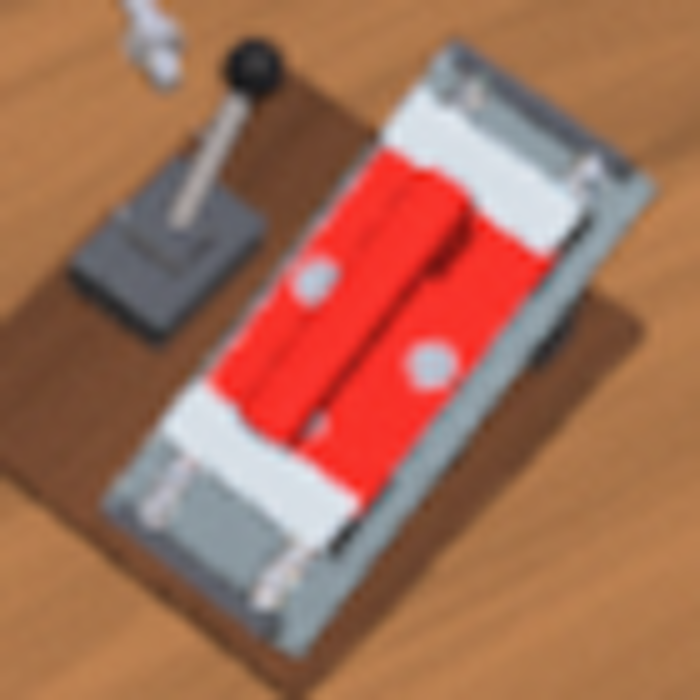

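View pics/z2.png

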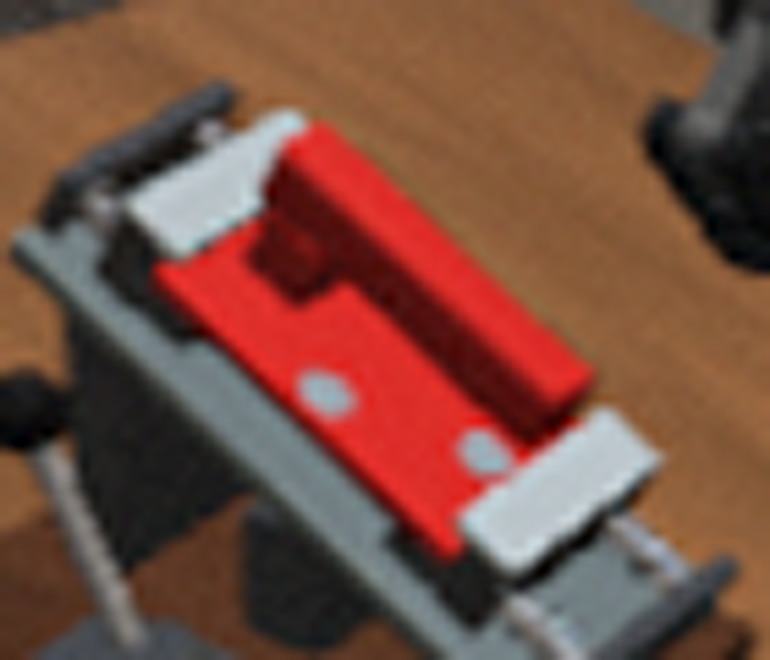

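Run:
```python
from h import *
u=np.array([np.cos(BY),np.sin(BY),0]);by=np.array([-np.sin(BY),np.cos(BY),0]);piv=BED+105*by;piv[2]=32
for q in (0,.9,.95,1.0):
    t=piv+90*(np.sin(q-.5)*u+np.cos(q-.5)*np.array([0,0,1])); print(q,proj('side',t)[0].round(2),proj('scene',t)[0].round(2))
print('obs end',(227/7+249.5,402/7+109.5),(323/8+314.5,133/8+159.5),'start',(301.2,174.1),(341.7,188.9))
# handle + jaws fit
trs={'scene':(330,170,10),'side':(280,130,11)}
def fit(L,model,x0):
    f=lambda p: np.concatenate([proj(n,BED+RB.apply(model(p,np.array(q,float))))[0]-(np.array(uv)/trs[n][2]+trs[n][:2]-.5) for n,uv,q in L])
    s=least_squares(f,x0); print(s.x.round(2),np.abs(s.fun).max().round(2))
fit([('side',(315,122),(60,-12,56)),('side',(285,160),(60,12,56)),('side',(596,375),(-60,-12,56)),('side',(555,410),(-60,12,56)),('scene',(425,172),(60,12,56)),('scene',(470,205),(60,-12,56)),('scene',(240,405),(-60,12,56)),('scene',(295,445),(-60,-12,56))],lambda p,q:q+p,[0,0,14])
up=[('side',(185,255),(54,40,35)),('side',(128,205),(79,40,35)),('scene',(385,145),(54,40,35)),('scene',(550,257),(54,-40,35)),('scene',(588,208),(79,-40,35)),('side',(288,108),(79,-40,35))]
lo=[('side',(462,522),(-54,40,35)),('side',(514,575),(-79,40,35)),('side',(602,408),(-54,-40,35)),('side',(662,460),(-79,-40,35)),('scene',(203,380),(-54,40,35)),('scene',(358,500),(-54,-40,35)),('scene',(162,430),(-79,40,35)),('scene',(318,552),(-79,-40,35))]
m=lambda p,q:q+[p[0],p[1],0]
fit(up,m,[0,0]);fit(lo,m,[0,0])
```

```text
0 [302.11 175.39] [341.38 189.7 ]
0.9 [283.45 166.68] [354.37 176.9 ]
0.95 [282.54 166.78] [354.99 176.53]
1.0 [281.65 166.95] [355.58 176.21]
obs end (281.92857142857144, 166.92857142857144) (354.875, 176.125) start (301.2, 174.1) (341.7, 188.9)
[-0.3  -0.55 10.43] 1.22
[ 2.95 -0.22] 0.63
[-4.6  -0.08] 0.77
```

```bash
python3 -c "
from rig import order
print(order.sign_off())"
```

```text
the job is handed in; nothing more can be done
None
```

The smaller red handle is clamped grip-up in the stand with its neck end up the slope, and the lock lever has been thrown right over. I handed the job in at about 25 s on the robot's clock.

- **Handle:** in the last pictures both short edges are under the lips. A fit to those pictures puts the handle within about 1 mm of centre, at bed x -0.3 mm and y -0.6 mm. The jaws are pushed back about 4.6 mm (lower) and 3 mm (upper). The same fit gave a height of 10.4 mm against the nominal 14 mm. I put that down to the bar's rounded corners, because touching the ledge before inserting the plate agreed with my height estimate to 0.4 mm.
- **Lock lever:** it stopped firmly against a further push, with about 4 N on the tool and no movement. The side camera reads about 0.98 and the scene camera about 0.95, or 0.96 triangulated from both, against a full throw of 1.0. I took that gap as camera error and did not push again.
- **Everything else:** the arm is clear of the stand, and in the final scene picture the other things appear to lie where they were. I checked that by eye only, not by measuring.

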